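# Find the heavy side of a key punch's flywheel by feel and hold it down

## Robot

A 6-joint arm with a two-finger parallel gripper is mounted at the origin on a cart in front of the work surface, level with it; the furniture and walls round the work are solid. World frame = base frame: x ahead of the robot, y to its left, z up, the work surface at z = 0. Lengths are in m, angles in rad, forces in N, time in s.
With the tool pointing down it reaches from about 0.35 to 0.925 m from the base axis. Payload 6.4 kg.
Tool frame: the origin (TCP) lies on the centre line of the jaws, within the pads' length; the fingertips stand 14 mm ahead of it and the grasp point (between the pads) lies 5 mm behind it; z points along the fingers, y is the line along which they close (so a half turn about z gives the same grasp; the last joint's range is limited). The gripper opens to 94 mm and grips with 3 to 60 N. Pads are 16 mm wide; open, the fingers measure 119 mm over their backs; the gripper's body (75 mm by 177 mm) begins 78 mm behind the grasp point.
Start: joints at [0.998, 0.245, 1.558, -0, 1.339, -0.174], TCP at [0.252, 0.599, 0.219] pointing down, gripper open.
Joint ranges: [-3.13, 3.13], [-1.02, 2.26], [0.13, 2.54], [-0.95, 4.09], [0.21, 2.88], [-2.74, 2.74]. Speed limits (rad/s): [2.57, 2.57, 3.14, 3.14, 3.14, 3.14].

## Interface

Orientations are given as a unit quaternion [w, x, y, z].
In Python, from plant import bot gives the robot as it stands.
- The arm moves only by the tool apply_moves, never from a script. Its argument "moves" is a list of rows, each an object with "xyz": the shift along the tool's x, y, z in mm, a list of three; "turn": the turn about the tool's z in degrees. A call has 1 to 12 rows; each row shifts and turns the commanded pose from where the row before left it, along the tool's axes as they then stand; what a row does not reach is not made up. A row lasts 1/8 s, in which the tool goes at most 62.5 mm and 10.7 degrees, less where a joint would pass 70% of its speed; a pose out of reach is approached as far as the arm can. A call with a gripper value outside its range is refused whole. "hand" is the gripper command: -1 is fully open, 1 is shut, values between are in proportion, set as the call begins (left out, the last holds). The fingers move at their own pace and stop on an object; the grip force is fixed at half the most. Time passes only in rows, so rows that do not move let the fingers close. It gives the time, the measured TCP pose, the force, the opening and the grip force at its end, in the units of the state.
- bot.observe(): the state, without advancing time (a new reading comes with each control period).
- bot.camera(name): name is "scene" or "top" or "wrist"; returns a dict with "image" (480x640x3 uint8, blue, green, red), "mtx" (3x3 intrinsics, pixels), "R" (3x3) and "t" (3): a world point X has camera coordinates R X + t; the wrist camera has in their place "tool_from_camera" (4x4, takes a point from camera to tool coordinates, whose origin is the TCP and whose axes are the flange's). Camera axes: x right, y down, z forward; pixel columns grow to the right and rows downward; lengths in m; the calibration is good to about 2 mm. A picture is of the moment at which its call begins: read the wrist's pose just before it. There is no depth.
- bot.hand_in(): hands the job in; it is judged then, once.
The state is a dict: "clock": time; "qpos": joint angles; "dq": joint speeds; "joint_torque": joint torques, N m; "position": TCP position; "tool_rot": TCP orientation; "ft_force": force on the tool from outside, world axes, zero at the start; "wrist_torque": the same for the moment, N m; "width": opening from 0.0 (shut) to 1.0 (fully open); "grasp_force": force on a finger pad.
Only numpy, scipy, OpenCV 4.12 (cv2) and the standard library are available. Lean on these libraries where they do the work, as an engineer would, in place of code of your own. Each camera call takes 0.05 s, during which the arm holds its last target. There are 200 camera calls.

## Task

Pull the drive drawer of the green key punch fully out by its bar handle. Then turn the steel flywheel in it by its rim to feel which side carries the hidden counterweight, bring that heavy side straight down and keep the rim gripped there, still, so that I can loosen the motor coupling without the wheel swinging round: you finish holding the wheel. Leave the other things on the bench where they are.

Things in the scene. Friction and masses are not known exactly. Their poses are not given: they have to be found in the camera images.
- key_punch: Green electric key-code punch, bolted down, 140 deep (x) x 150 wide (y) mm; origin on the bench under the housing's centre. Axes: x level, into the machine from its front; y to the left seen from the front; z up. Roof at 197 mm; a punch head on its rear half rises to 301 mm. The drive drawer (front 60 to 187 mm high) pulls out of it along -x.
- drawer_handle (a point): Middle of the drawer's steel bar handle: 100 mm long, 11 mm thick, level along y, 35 mm off the drawer front, 162 mm above the bench. Axes as for key_punch. Moves with the drawer.
- drive_drawer (a joint): How far the drawer is pulled out, in m: 0 shut, 0.098 fully out against its stop. It takes about 4 N to slide and stays where it is left. Only fully out is the flywheel well clear of the roof.
- flywheel_centre (a point): Centre of the upright steel flywheel in the drawer (110 mm diameter, 18 mm wide), 125 mm above the bench, 92.5 mm behind the handle. Axes as for key_punch, not turning with the wheel: the axle lies along x. Motor drag, about 0.2 N m, holds the wheel wherever it is left. A counterweight unseen on one side adds up to 0.13 to 0.18 N m: hard to turn while it rises, easy while it sinks.
- rim_top (a point): Topmost point of the flywheel's rim, mid-width, 55 mm over the axle, 180 mm above the bench; it does not turn with the wheel. Here the rim can be pinched from above across its 18 mm (along x) and swung round the axle. With the drawer out 40 mm are free before and behind the rim; hub and bearings reach 15 mm from the axle. The wheel turns endlessly either way and looks alike all round.
- mug: Bystander, leave alone: white mug, 92 mm wide, 95 high. Origin under its centre.
- lock_spray: Bystander, leave alone: blue spray can with black cap, 35 mm across, 116 high. Origin under its centre.
- oil_bottle: Bystander, leave alone: tan dropper bottle with red tip, 33 mm across, 98 high. Origin under its centre.
- cylinder_jig: Bystander, leave alone: aluminium fixture with two keyed lock plugs, 72 x 100 x 75 mm. Origin under its centre.
- yellow_tray: Bystander, leave alone: yellow parts tray, 100 x 128 x 74 mm. Origin under its centre.
- padlock: Bystander, leave alone: brass padlock standing, 42 mm wide, 69 high. Origin under its centre.
- cylinder_brass: Bystander, leave alone: brass euro lock cylinder, 64 mm long, 38 high. Origin under its centre.
- glue_bottle: Bystander, leave alone: black glue bottle with white cap, 49 mm across, 120 high. Origin under its centre.

How it is judged:
On the way:
1. the drive drawer is pulled fully out (value of joint drive_drawer above 0.088 m), for 0.2 s.
At the end, for the whole second after the job is handed in: The drawer is out to within 10 mm of its stop, the flywheel's heavy side points straight down within 17 degrees, and the fingers still hold the wheel there (more than 2 N on it) (value of joint drive_drawer above 0.088 m and z of flywheel_counterweight in the frame of flywheel_centre below -0.0344 m and contact force between the fingers and flywheel_rim above 2 N); the arm keeps its last pose, push and grip.
It fails at once if a bystander is pushed more than 20 mm from its place (distance of any of mug, lock_spray, oil_bottle, cylinder_jig, yellow_tray, padlock, cylinder_brass, glue_bottle from where it was at the start of the episode above 0.02 m).
It also fails if it takes over 72 s, if anything falls off the work surface, if the arm or the gripper's body presses on something with over 40 N, if the wrist force passes 120 N, or if a joint passes its speed limit or range.

## Working session

There is one attempt and no reset: what is moved stays moved. The work goes in short steps, Python scripts to look and compute and a tool call to move; the robot and the scene stay as the last step left them, time stands still between calls to the robot, and variables do not carry over. Pictures are saved under pics/ and viewed, at most 10 in all, crops included, and the job is handed in when it is done.

Besides the shell and the picture viewer there is one more tool, called after "Request:" as a command line: name --argument value ..., lists and objects as JSON in quotes. apply_moves: Moves the arm, as the interface text tells. Its arguments: {"type":"object","properties":{"moves":{"type":"array"},"hand":{"type":"number"}},"required":["moves"]}

```bash
mkdir -p pics; python3 - <<'E'
from plant import bot
import cv2,numpy as np
s=bot.observe();print(s)
for n in("scene","top"):
    c=bot.camera(n);cv2.imwrite(f"pics/{n}0.png",c["image"]);print(n,c["mtx"].tolist(),c["R"].tolist(),c["t"].tolist())
E
```

```text
{'clock': 0.0, 'qpos': array([ 9.97930274e-01,  2.45806047e-01,  1.55898488e+00, -3.66063462e-05,
        1.33871027e+00, -1.74109816e-01]), 'dq': array([ 0.001109  , -0.00117856,  0.000659  ,  0.00078195,  0.00105319,
       -0.00221041]), 'joint_torque': array([-5.76003840e-04, -4.15834951e+01, -3.14606380e+01,  6.85164286e-02,
        3.32771195e-02, -1.16275019e-04]), 'position': array([0.25207241, 0.59851329, 0.21836614]), 'tool_rot': array([-3.31600147e-04,  1.98055573e-01,  9.80190328e-01, -8.94983262e-04]), 'ft_force': array([ 0.02637229, -0.06279859,  0.0015752 ]), 'wrist_torque': array([ 0.05706636, -0.09032208,  0.04668933]), 'grasp_force': 0.0, 'width': 0.9999284600344196}
scene [[457.1432162507301, 0.0, 318.13292266078247], [0.0, 457.1432162507301, 237.30757444612235], [0.0, 0.0, 1.0]] [[0.46293599729671286, -0.8863857474290605, 0.003251024688237489], [-0.620652388295695, -0.32676462558068475, -0.7127520553263699], [0.6328355831570689, 0.3279408273206321, -0.7014085389175925]] [-0.21459058861766517, 0.503615150003504, 0.9090925725932162]
top [[522.7097651485432, 0.0, 323.1533430818835], [0.0, 522.7097651485432, 227.93571075694507], [0.0, 0.0, 1.0]] [[-0.021523861711934406, -0.9997323160935009, -0.008486432426535085], [-0.9920153359119462, 0.02241125174773976, -0.12411006853035013], [0.12426703783592127, 0.005747343162197245, -0.9922321660549318]] [0.113661019720662, 0.6114816378820707, 1.6551520052558766]
```

View pics/scene0.png

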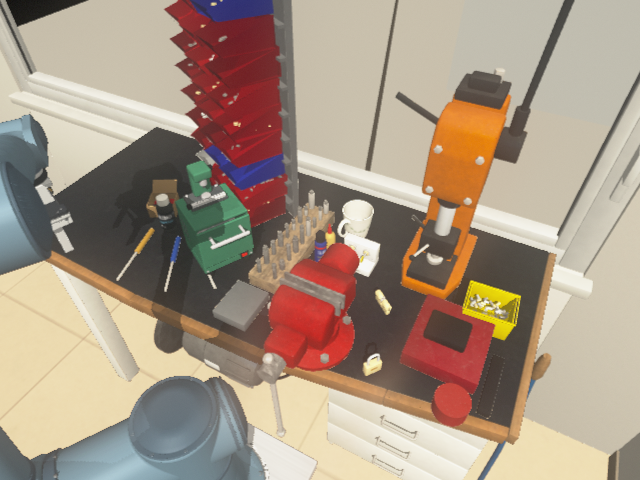

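View pics/top0.png

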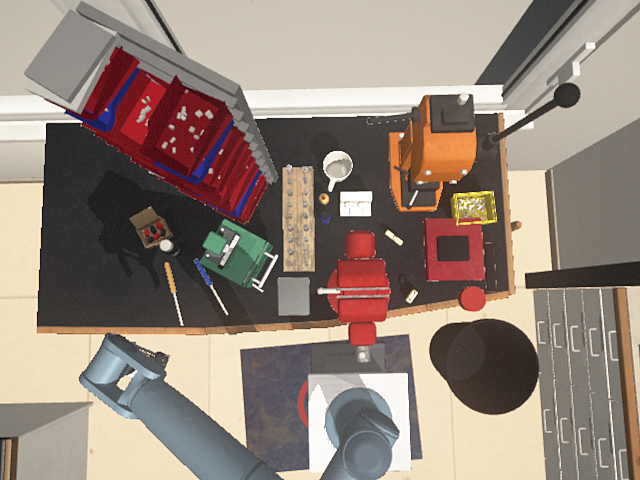

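The green punch is at about (237,250) in the top view and (215,228) in the scene view. Its bar handle is near (265,270) top and (232,240) scene. I'll zoom in on both.

```bash
python3 - <<'E'
import cv2,numpy as np
a=cv2.imread("pics/scene0.png")[150:300,160:280];b=cv2.imread("pics/top0.png")[205:305,190:310]
a=cv2.resize(a,None,fx=4,fy=4,interpolation=cv2.INTER_CUBIC)[:600,:400]
b=cv2.resize(b,None,fx=5,fy=5,interpolation=cv2.INTER_CUBIC)
cv2.imwrite("pics/c1.png",cv2.resize(cv2.imread("pics/scene0.png")[150:300,160:280],None,fx=4,fy=4,interpolation=cv2.INTER_CUBIC))
cv2.imwrite("pics/c2.png",b)
E
```

```text
(no output)
```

View pics/c1.png

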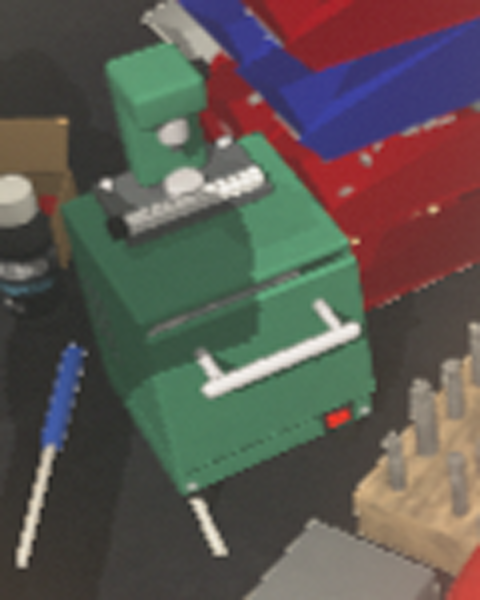

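View pics/c2.png

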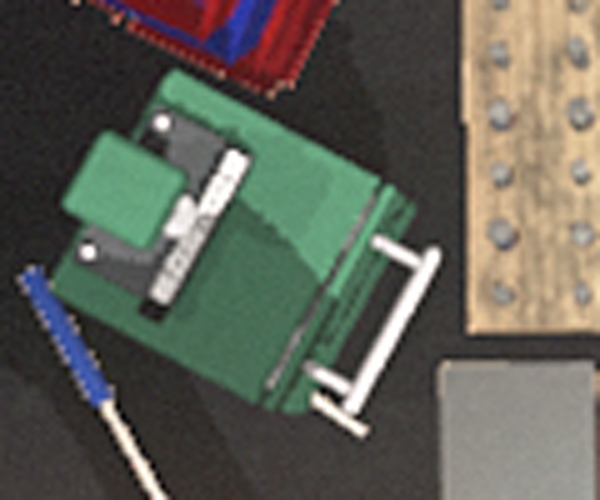

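In the crops, the handle bar's ends are at top pixels (277,256) and (260.2,286.2), and at scene pixels (212,247) and (248.3,232.3). The front faces toward the right and the robot. The screwdriver lies in front on the left, and the lock-plug rack is to the right.

```bash
cat > h.py <<'E'
import numpy as np
from plant import bot
def onplane(c,uv,z):
    R,t,K=map(np.array,(c["R"],c["t"],c["mtx"]))
    o=-R.T@t; d=R.T@np.linalg.solve(K,[*uv,1]); return o+d*(z-o[2])/d[2]
E
python3 - <<'E'
from h import *
t=bot.camera("top");s=bot.camera("scene")
T=[onplane(t,p,.165) for p in((277,256),(260.2,286.2))]
S=[onplane(s,p,.165) for p in((248.3,232.3),(212,247))]
for P in(T,S):
    d=P[0]-P[1]; m=(P[0]+P[1])/2; print(np.round(P,4).tolist(),"mid",m.round(4),"len",np.linalg.norm(d),"ang bar",np.degrees(np.arctan2(d[1],d[0])))
for p in ((375,180),(265,400),(175,75),(55,285)):
    print(onplane(t,(190+p[0]/5,205+p[1]/5),.197).round(4))
print(bot.observe()["position"])
E
```

```text
[[0.5169, 0.2387, 0.165], [0.4285, 0.2894, 0.165]] mid [0.4727 0.264  0.165 ] len 0.10183881119283662 ang bar -29.839018917821626
[[0.5188, 0.2361, 0.165], [0.4309, 0.2875, 0.165]] mid [0.4749 0.2618 0.165 ] len 0.10178123076256886 ang bar -30.32304042584822
[0.5593 0.2703 0.197 ]
[0.4326 0.3351 0.197 ]
[0.6241 0.3877 0.197 ]
[0.5019 0.4576 0.197 ]
[0.25220535 0.59869405 0.2187618 ]
```

Request:
apply_moves --moves '[{"xyz":[0,0,-35],"turn":7.2},{"xyz":[0,0,-35],"turn":0},{"xyz":[-45,-22.5,0],"turn":0},{"xyz":[-45,-22.5,0],"turn":0},{"xyz":[-45,-22.5,0],"turn":0},{"xyz":[-45,-22.5,0],"turn":0},{"xyz":[-45,-22.5,0],"turn":0},{"xyz":[-45,-22.5,0],"turn":0},{"xyz":[-45,-22.5,0],"turn":0},{"xyz":[-45,-22.5,0],"turn":0},{"xyz":[0,0,0],"turn":0},{"xyz":[0,0,0],"turn":0}]' --hand 0.4

```text
clock: 1.7
position: [0.4735, 0.2633, 0.2893]
tool_rot: [-0.0, 0.259, 0.966, 0.0]
ft_force: [-0.4, 0.0, -0.7]
width: 0.303
grasp_force: 0.0
```

```bash
cat >> h.py <<'E'
from scipy.spatial.transform import Rotation as Ro
def pose():
    s=bot.observe(); T=np.eye(4); T[:3,:3]=Ro.from_quat(np.roll(s["tool_rot"],-1)).as_matrix(); T[:3,3]=s["position"]; return T
def wrist():
    T=pose(); c=bot.camera("wrist"); W=np.linalg.inv(T@np.array(c["tool_from_camera"])); c["R"]=W[:3,:3]; c["t"]=W[:3,3]; return c
E
python3 - <<'E'
from h import *
import cv2
T=pose();print(T.round(4),bot.observe()["ft_force"],bot.observe()["width"]);c=wrist();cv2.imwrite("pics/w1.png",c["image"])
np.savez("w1.npz",**{k:c[k] for k in("R","t","mtx")})
E
```

```text
[[-8.656e-01  5.008e-01 -5.000e-04  4.735e-01]
 [ 5.008e-01  8.656e-01  3.000e-04  2.633e-01]
 [ 6.000e-04  0.000e+00 -1.000e+00  2.893e-01]
 [ 0.000e+00  0.000e+00  0.000e+00  1.000e+00]] [-0.37987883  0.00494252 -0.69639842] 0.3031288137487549
```

View pics/w1.png

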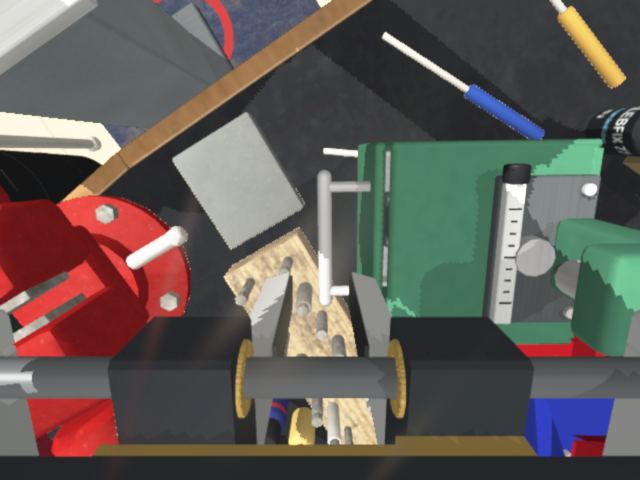

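The bar is vertical in the wrist image, with ends at (324,173) and (325,303), so the yaw is right.

```bash
python3 - <<'E'
from h import *
c=np.load("w1.npz");T=pose()
for z in(.162,.1675):
    P=[onplane(c,p,z) for p in((324,173),(325,303))];m=(P[0]+P[1])/2
    print(z,m.round(4),np.linalg.norm(P[0]-P[1]),"tool",(T[:3,:3].T@(m-T[:3,3])*1000).round(1))
t=bot.camera("top")
for z in(.1,.2): print([onplane(t,p,z).round(3).tolist() for p in((319,292),(340,265),(347,240),(345,325))])
E
```

```text
0.162 [0.4766 0.265  0.162 ] 0.10651216868836559 tool [ -2.3   2.8 127.3]
0.1675 [0.4754 0.2656 0.1675] 0.10451280639231321 tool [ -1.    2.7 121.8]
[[0.408, 0.117, 0.1], [0.489, 0.05, 0.1], [0.567, 0.026, 0.1], [0.306, 0.04, 0.1]]
[[0.408, 0.115, 0.2], [0.484, 0.053, 0.2], [0.557, 0.03, 0.2], [0.312, 0.043, 0.2]]
```

```bash
python3 - <<'E'
from h import *
c=np.load("w1.npz");t=bot.camera("top")
for z in np.arange(.05,.3,.025): print(round(z,3),onplane(t,(319,292),z).round(3)[:2],onplane(c,(178,236),z).round(3)[:2])
E
```

```text
0.05 [0.408 0.118] [0.415 0.116]
0.075 [0.408 0.117] [0.415 0.127]
0.1 [0.408 0.117] [0.415 0.138]
0.125 [0.408 0.116] [0.415 0.15 ]
0.15 [0.408 0.116] [0.415 0.161]
0.175 [0.408 0.116] [0.415 0.172]
0.2 [0.408 0.115] [0.415 0.183]
0.225 [0.408 0.115] [0.415 0.194]
0.25 [0.408 0.114] [0.414 0.206]
0.275 [0.407 0.114] [0.414 0.217]
```

Request:
apply_moves --moves '[{"xyz":[-1.5,2,30],"turn":0},{"xyz":[0,0,30],"turn":0},{"xyz":[0,0,0],"turn":0}]'

```text
clock: 2.22
position: [0.4741, 0.2643, 0.227]
tool_rot: [-0.002, 0.258, 0.966, -0.001]
ft_force: [0.1, -0.6, 0.2]
width: 0.3
grasp_force: 0.0
```

The vise handle is low, at about 0.05 m, so the pull path is clear. Next I descend so the bar sits at the grasp point, then close.

Request:
apply_moves --moves '[{"xyz":[0,0,25],"turn":0},{"xyz":[0,0,25],"turn":0},{"xyz":[0,0,20],"turn":0},{"xyz":[0,0,0],"turn":0}]'

```text
clock: 2.72
position: [0.4757, 0.2643, 0.1594]
tool_rot: [-0.001, 0.259, 0.966, -0.0]
ft_force: [-0.1, 0.2, -0.4]
width: 0.3
grasp_force: 0.0
```

Request:
apply_moves --moves '[{"xyz":[0,0,0],"turn":0},{"xyz":[0,0,0],"turn":0},{"xyz":[0,0,0],"turn":0}]' --hand 1

```text
clock: 3.1
position: [0.4772, 0.2646, 0.1611]
tool_rot: [0.001, 0.259, 0.966, 0.001]
ft_force: [0.8, 1.9, 4.4]
width: 0.108
grasp_force: 30.0
```

Request:
apply_moves --moves '[{"xyz":[0,-10,0],"turn":0},{"xyz":[0,-10,0],"turn":0},{"xyz":[0,-10,0],"turn":0},{"xyz":[0,-10,0],"turn":0},{"xyz":[0,-10,0],"turn":0},{"xyz":[0,-10,0],"turn":0},{"xyz":[0,-10,0],"turn":0},{"xyz":[0,-10,0],"turn":0},{"xyz":[0,-10,0],"turn":0},{"xyz":[0,-8,0],"turn":0},{"xyz":[0,0,0],"turn":0},{"xyz":[0,0,0],"turn":0}]'

```text
clock: 4.6
position: [0.4302, 0.1807, 0.1612]
tool_rot: [0.004, 0.26, 0.966, 0.004]
ft_force: [10.6, 10.4, -1.0]
width: 0.105
grasp_force: 30.0
```

Request:
apply_moves --moves '[{"xyz":[0,-3,0],"turn":0},{"xyz":[0,0,0],"turn":0},{"xyz":[0,0,0],"turn":0}]'

```text
clock: 4.97
position: [0.4301, 0.1806, 0.1612]
tool_rot: [0.006, 0.26, 0.966, 0.008]
ft_force: [18.2, 22.6, -7.7]
width: 0.108
grasp_force: 30.0
```

At the stop. Release and lift.

Request:
apply_moves --moves '[{"xyz":[0,4,0],"turn":0},{"xyz":[0,0,0],"turn":0}]'

```text
clock: 5.22
position: [0.4302, 0.1807, 0.1612]
tool_rot: [0.003, 0.259, 0.966, 0.002]
ft_force: [7.4, 6.0, 2.1]
width: 0.108
grasp_force: 30.0
```

Request:
apply_moves --moves '[{"xyz":[0,0,0],"turn":0},{"xyz":[0,0,0],"turn":0},{"xyz":[0,0,-30],"turn":0},{"xyz":[0,0,-40],"turn":0},{"xyz":[0,0,-30],"turn":0},{"xyz":[0,0,0],"turn":0},{"xyz":[0,0,0],"turn":0}]' --hand 0.4

```text
clock: 6.1
position: [0.4266, 0.1796, 0.2575]
tool_rot: [-0.001, 0.259, 0.966, -0.001]
ft_force: [0.4, -0.0, -1.0]
width: 0.297
grasp_force: 0.0
```

```bash
python3 - <<'E'
from h import *
import cv2
T=pose();print(T.round(4),bot.observe()["ft_force"],bot.observe()["width"]);c=wrist();cv2.imwrite("pics/w2.png",c["image"])
np.savez("w2.npz",**{k:c[k] for k in("R","t","mtx")})
E
```

```text
[[-8.655e-01  5.009e-01 -3.200e-03  4.266e-01]
 [ 5.009e-01  8.655e-01 -7.000e-04  1.796e-01]
 [ 2.400e-03 -2.300e-03 -1.000e+00  2.575e-01]
 [ 0.000e+00  0.000e+00  0.000e+00  1.000e+00]] [ 0.43323535 -0.03042099 -1.01925063] 0.29712987891036235
```

View pics/w2.png

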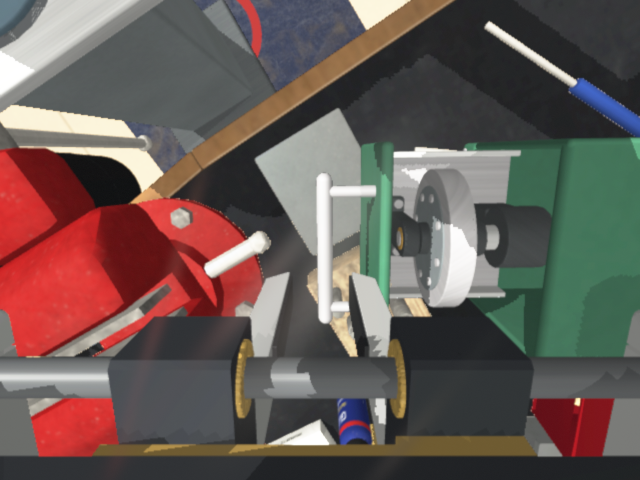

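The drawer is out. The handle bar runs (324,177) to (325,320), and the wheel's silhouette spans rows 168–307 with the rim band near column 460.

```bash
python3 - <<'E'
from h import *
c=np.load("w2.npz");T=pose()
f=lambda p,z:(T[:3,:3].T@(onplane(c,p,z)-T[:3,3])*1000).round(1)
print("bar",f((324,175),.165),f((325,320),.165))
print("rim rows@axle", f((460,168),.125),f((460,307),.125))
for p in((447,237),(480,237),(460,237)): print("rimtop",p,f(p,.18))
print("grip handle",(T[:3,:3].T@(np.array([.4302,.1807,.162])-T[:3,3])*1000).round(1))
E
```

```text
bar [52.   2.3 92.4] [-54.    3.2  92.1]
rim rows@axle [ 54.6 108.2 132.1] [-61.1 118.2 131.8]
rimtop (447, 237) [12.5 83.4 77.1]
rimtop (480, 237) [ 12.5 105.2  77. ]
rimtop (460, 237) [12.5 92.  77. ]
grip handle [-3.   3.1 95.2]
```

Request:
apply_moves --moves '[{"xyz":[-2,25,0],"turn":0},{"xyz":[0,25,0],"turn":0},{"xyz":[0,25,0],"turn":0},{"xyz":[0,20,0],"turn":0},{"xyz":[0,0,30],"turn":0},{"xyz":[0,0,30],"turn":0},{"xyz":[0,0,30],"turn":0},{"xyz":[0,0,0],"turn":0},{"xyz":[0,0,0],"turn":0}]' --hand 0.0

```text
clock: 7.28
position: [0.477, 0.2612, 0.1697]
tool_rot: [-0.0, 0.259, 0.966, -0.0]
ft_force: [0.0, 0.7, 0.1]
width: 0.499
grasp_force: 0.0
```

Request:
apply_moves --moves '[{"xyz":[0,0,0],"turn":0},{"xyz":[0,0,0],"turn":0},{"xyz":[0,0,0],"turn":0},{"xyz":[0,0,0],"turn":0}]' --hand 1

```text
clock: 7.78
position: [0.477, 0.261, 0.17]
tool_rot: [0.0, 0.259, 0.966, -0.0]
ft_force: [-1.4, -1.2, 3.0]
width: 0.19
grasp_force: 30.0
```

The rim is gripped at 17.9 mm. I'll swing it in 10° steps and read the force at the end of each.

Request:
apply_moves --moves '[{"xyz":[4.4,0,0.2],"turn":0},{"xyz":[4.3,0,0.6],"turn":0}]'

```text
clock: 8.02
position: [0.4725, 0.2636, 0.1699]
tool_rot: [0.005, 0.259, 0.966, -0.001]
ft_force: [7.0, -9.7, 2.3]
width: 0.19
grasp_force: 30.0
```

Request:
apply_moves --moves '[{"xyz":[4.3,0,0.9],"turn":0},{"xyz":[4.1,0,1.3],"turn":0}]'

```text
clock: 8.28
position: [0.4658, 0.2682, 0.169]
tool_rot: [0.005, 0.259, 0.966, -0.0]
ft_force: [5.6, -7.2, 6.2]
width: 0.187
grasp_force: 30.0
```

Request:
apply_moves --moves '[{"xyz":[4.0,0,1.7],"turn":0},{"xyz":[3.9,0,2.0],"turn":0}]'

```text
clock: 8.52
position: [0.459, 0.2729, 0.1664]
tool_rot: [0.005, 0.259, 0.966, 0.0]
ft_force: [3.2, -5.6, 11.0]
width: 0.19
grasp_force: 30.0
```

Request:
apply_moves --moves '[{"xyz":[3.7,0,2.3],"turn":0},{"xyz":[3.4,0,2.7],"turn":0}]'

```text
clock: 8.78
position: [0.4521, 0.2773, 0.1618]
tool_rot: [0.004, 0.259, 0.966, 0.001]
ft_force: [-1.2, -3.5, 14.3]
width: 0.188
grasp_force: 30.0
```

```bash
cat >> h.py <<'E'
def rep():
    s=bot.observe();T=pose();d=T[:3,:3].T
    print(s["clock"],T[:3,3].round(4),"F tool",(d@s["ft_force"]).round(2),"M tool",(d@s["wrist_torque"]).round(3),s["ft_force"].round(2),s["wrist_torque"].round(3))
E
python3 -c "
from h import *
rep()"
```

```text
8.775 [0.4521 0.2773 0.1618] F tool [ -0.83  -3.56 -14.29] M tool [ 0.866 -0.557 -0.315] [-1.17 -3.5  14.28] [-1.031 -0.049  0.307]
```

Request:
apply_moves --moves '[{"xyz":[4.3,0,2.2],"turn":0},{"xyz":[4.0,0,2.4],"turn":0}]'

```text
clock: 9.02
position: [0.4451, 0.2812, 0.1562]
tool_rot: [0.004, 0.259, 0.966, 0.001]
ft_force: [4.5, -3.5, 6.6]
width: 0.191
grasp_force: 30.0
```

```bash
python3 -c "
from h import *
rep()"
```

```text
9.025 [0.4451 0.2812 0.1562] F tool [-5.67 -0.75 -6.6 ] M tool [ 0.52  -1.373 -0.29 ] [ 4.48 -3.47  6.64] [-1.139 -0.929  0.281]
```

Request:
apply_moves --moves '[{"xyz":[-3.2,0,-3.1],"turn":0},{"xyz":[-3.3,0,-3.0],"turn":0}]'

```text
clock: 9.28
position: [0.4446, 0.279, 0.157]
tool_rot: [-0.004, 0.259, 0.966, 0.0]
ft_force: [-3.9, 7.9, -10.5]
width: 0.193
grasp_force: 30.0
```

```bash
python3 -c "
from h import *
rep()"
```

```text
9.275 [0.4446 0.279  0.157 ] F tool [ 7.26  4.88 10.58] M tool [-0.837  1.693 -0.278] [ -3.92   7.88 -10.53] [1.574 1.045 0.268]
```

Request:
apply_moves --moves '[{"xyz":[-3.5,0,-2.7],"turn":0},{"xyz":[-3.7,0,-2.4],"turn":0}]'

```text
clock: 9.52
position: [0.4489, 0.2763, 0.1602]
tool_rot: [-0.007, 0.259, 0.966, 0.0]
ft_force: [-3.6, 11.2, -12.3]
width: 0.19
grasp_force: 30.0
```

```bash
python3 -c "
from h import *
rep()"
```

```text
9.525 [0.4489 0.2763 0.1602] F tool [ 8.52  7.9  12.4 ] M tool [-1.391  2.036 -0.209] [ -3.57  11.17 -12.31] [2.227 1.064 0.186]
```

Request:
apply_moves --moves '[{"xyz":[-4.0,0,-2.0],"turn":0},{"xyz":[-4.1,0,-1.7],"turn":0}]'

```text
clock: 9.78
position: [0.4556, 0.2725, 0.1637]
tool_rot: [-0.007, 0.259, 0.966, 0.001]
ft_force: [-5.5, 11.3, -10.4]
width: 0.192
grasp_force: 30.0
```

```bash
python3 -c "
from h import *
rep()"
```

```text
9.775 [0.4556 0.2725 0.1637] F tool [10.25  7.04 10.52] M tool [-1.456  2.344 -0.278] [ -5.49  11.28 -10.39] [2.438 1.298 0.251]
```

Request:
apply_moves --moves '[{"xyz":[-4.2,0,-1.3],"turn":0},{"xyz":[-4.4,0,-0.9],"turn":0}]'

```text
clock: 10.02
position: [0.4627, 0.2686, 0.1661]
tool_rot: [-0.008, 0.259, 0.966, 0.001]
ft_force: [-8.1, 12.3, -7.7]
width: 0.188
grasp_force: 30.0
```

```bash
python3 -c "
from h import *
rep()"
```

```text
10.025 [0.4627 0.2686 0.1661] F tool [13.07  6.56  7.84] M tool [-1.342  2.798 -0.289] [-8.13 12.27 -7.65] [2.567 1.748 0.26 ]
```

Request:
apply_moves --moves '[{"xyz":[-4.4,0,-0.6],"turn":0},{"xyz":[-4.4,0,-0.2],"turn":0}]'

```text
clock: 10.28
position: [0.4702, 0.2644, 0.1674]
tool_rot: [-0.008, 0.259, 0.966, 0.001]
ft_force: [-9.6, 11.8, -4.7]
width: 0.189
grasp_force: 30.0
```

```bash
python3 -c "
from h import *
rep()"
```

```text
10.275 [0.4702 0.2644 0.1674] F tool [14.11  5.45  4.92] M tool [-1.128  3.007 -0.301] [-9.56 11.81 -4.72] [2.486 2.036 0.275]
```

Request:
apply_moves --moves '[{"xyz":[-4.4,0,0.2],"turn":0},{"xyz":[-4.4,0,0.6],"turn":0}]'

```text
clock: 10.52
position: [0.4782, 0.2599, 0.1675]
tool_rot: [-0.008, 0.259, 0.966, 0.001]
ft_force: [-10.2, 9.9, 0.2]
width: 0.19
grasp_force: 30.0
```

```bash
python3 -c "
from h import *
rep()"
```

```text
10.525 [0.4782 0.2599 0.1675] F tool [ 1.381e+01  3.420e+00 -1.000e-02] M tool [-0.675  3.035 -0.302] [-10.24   9.87   0.21] [2.108 2.288 0.284]
```

Request:
apply_moves --moves '[{"xyz":[-4.3,0,0.9],"turn":0},{"xyz":[-4.2,0,1.3],"turn":0}]'

```text
clock: 10.78
position: [0.4863, 0.2554, 0.1663]
tool_rot: [-0.007, 0.259, 0.966, 0.001]
ft_force: [-10.6, 8.5, 4.5]
width: 0.192
grasp_force: 30.0
```

```bash
python3 -c "
from h import *
rep()"
```

```text
10.775 [0.4863 0.2554 0.1663] F tool [13.44  2.04 -4.33] M tool [-0.391  2.807 -0.285] [-10.56   8.47   4.5 ] [1.746 2.233 0.274]
```

Request:
apply_moves --moves '[{"xyz":[-4.1,0,1.7],"turn":0},{"xyz":[-4.0,0,2.0],"turn":0}]'

```text
clock: 11.02
position: [0.4943, 0.2509, 0.1636]
tool_rot: [-0.005, 0.259, 0.966, 0.0]
ft_force: [-9.8, 5.4, 7.2]
width: 0.188
grasp_force: 30.0
```

```bash
python3 -c "
from h import *
rep()"
```

```text
11.025 [0.4943 0.2509 0.1636] F tool [11.26 -0.29 -7.05] M tool [-0.093  2.462 -0.276] [-9.83  5.36  7.17] [1.316 2.084 0.27 ]
```

Request:
apply_moves --moves '[{"xyz":[-3.7,0,2.4],"turn":0},{"xyz":[-3.5,0,2.7],"turn":0}]'

```text
clock: 11.28
position: [0.5018, 0.2467, 0.1596]
tool_rot: [-0.004, 0.259, 0.966, 0.0]
ft_force: [-7.3, 3.6, 8.4]
width: 0.188
grasp_force: 30.0
```

```bash
python3 -c "
from h import *
rep()"
```

```text
11.275 [0.5018 0.2467 0.1596] F tool [ 8.18 -0.52 -8.37] M tool [ 0.189  1.945 -0.269] [-7.29  3.63  8.43] [0.812 1.778 0.268]
```

Fitting by hand, the counterweight seems to be near the top. I'll turn it forward (towards +x) and log as it goes.

```bash
cat >> h.py <<'E'
import json
C=np.array([.477,.261,.125])
def log(tag):
    s=bot.observe();T=pose();d=T[:3,:3].T
    p=T[:3,3]-.005*T[:3,2]-C; ex=np.array([-.866,.5,0]); ey=np.array([.5,.866,0])
    x=p@ex;z=p[2];F=s["ft_force"];Fx=F@ex;Fz=-F[2];My=s["wrist_torque"]@ey
    r=dict(tag=tag,th=float(np.degrees(np.arctan2(x,z))),R=float(np.hypot(x,z)*1e3),y=float(p@ey*1e3),tau=float(z*Fx+x*Fz),Mc=float(My-.185*Fx),Fx=float(Fx),Fy=float(F@ey),Fz=float(Fz),My=float(My),Frad=float(x*Fx-z*Fz)/float(np.hypot(x,z)))
    open("log.jsonl","a").write(json.dumps(r)+"\n"); print({k:(v if k=="tag" else round(v,3)) for k,v in r.items()},s["clock"])
E
echo 'from h import *;import sys;log(sys.argv[1])' > l.py
```

Request:
apply_moves --moves '[{"xyz":[2.9,-1,-2.1],"turn":0},{"xyz":[3.0,0,-1.9],"turn":0},{"xyz":[3.2,0,-1.6],"turn":0},{"xyz":[3.2,0,-1.5],"turn":0}]'

```text
clock: 11.78
position: [0.494, 0.251, 0.1647]
tool_rot: [0.002, 0.259, 0.966, 0.001]
ft_force: [9.2, 4.7, -11.9]
width: 0.186
grasp_force: 30.0
```

```bash
python3 l.py f1
```

```text
{'tag': 'f1', 'th': -23.807, 'R': 48.889, 'y': -0.181, 'tau': -0.486, 'Mc': -0.388, 'Fx': -5.637, 'Fy': 8.701, 'Fz': 11.857, 'My': -1.431, 'Frad': -8.573} 11.775
```

Request:
apply_moves --moves '[{"xyz":[3.4,0,-1.2],"turn":0},{"xyz":[3.4,0,-1.0],"turn":0},{"xyz":[3.5,0,-0.7],"turn":0},{"xyz":[3.5,0,-0.5],"turn":0}]'

```text
clock: 12.28
position: [0.483, 0.2572, 0.1688]
tool_rot: [0.003, 0.259, 0.966, 0.001]
ft_force: [11.6, 1.6, -10.2]
width: 0.188
grasp_force: 30.0
```

```bash
python3 l.py f1
```

```text
{'tag': 'f1', 'th': -8.243, 'R': 49.274, 'y': -0.313, 'tau': -0.522, 'Mc': -0.299, 'Fx': -9.231, 'Fy': 7.184, 'Fz': 10.175, 'My': -2.007, 'Frad': -8.746} 12.275
```

Request:
apply_moves --moves '[{"xyz":[3.5,0,-0.3],"turn":0},{"xyz":[3.6,0,0],"turn":0},{"xyz":[3.6,0,0.3],"turn":0},{"xyz":[3.5,0,0.5],"turn":0}]'

```text
clock: 12.78
position: [0.4718, 0.2635, 0.1698]
tool_rot: [0.004, 0.259, 0.966, -0.0]
ft_force: [9.9, -3.3, -3.7]
width: 0.191
grasp_force: 30.0
```

```bash
python3 l.py f1
```

```text
{'tag': 'f1', 'th': 6.59, 'R': 50.171, 'y': -0.412, 'tau': -0.488, 'Mc': -0.462, 'Fx': -10.212, 'Fy': 2.091, 'Fz': 3.729, 'My': -2.352, 'Frad': -4.876} 12.775
```

Request:
apply_moves --moves '[{"xyz":[3.5,0,0.7],"turn":0},{"xyz":[3.4,0,1.0],"turn":0},{"xyz":[3.3,0,1.3],"turn":0},{"xyz":[3.3,0,1.4],"turn":0}]'

```text
clock: 13.28
position: [0.4605, 0.2699, 0.1676]
tool_rot: [0.005, 0.259, 0.966, -0.001]
ft_force: [4.5, -7.7, 8.4]
width: 0.186
grasp_force: 30.0
```

```bash
python3 l.py f1
```

```text
{'tag': 'f1', 'th': 21.58, 'R': 51.174, 'y': -0.556, 'tau': -0.528, 'Mc': -0.236, 'Fx': -7.749, 'Fy': -4.363, 'Fz': -8.443, 'My': -1.67, 'Frad': 5.001} 13.275
```

Request:
apply_moves --moves '[{"xyz":[3.1,0,1.7],"turn":0},{"xyz":[3.0,0,1.8],"turn":0},{"xyz":[2.8,0,2.1],"turn":0},{"xyz":[2.8,0,2.3],"turn":0}]'

```text
clock: 13.78
position: [0.4494, 0.2769, 0.1605]
tool_rot: [0.003, 0.259, 0.966, 0.0]
ft_force: [-0.8, -3.5, 14.2]
width: 0.187
grasp_force: 30.0
```

```bash
python3 l.py f1
```

```text
{'tag': 'f1', 'th': 38.162, 'R': 51.554, 'y': -0.07, 'tau': -0.495, 'Mc': -0.296, 'Fx': -1.014, 'Fy': -3.452, 'Fz': -14.239, 'My': -0.483, 'Frad': 10.569} 13.775
```

Request:
apply_moves --moves '[{"xyz":[2.6,0,2.4],"turn":0},{"xyz":[2.4,0,2.7],"turn":0},{"xyz":[2.2,0,2.8],"turn":0},{"xyz":[2.0,0,3.0],"turn":0}]'

```text
clock: 14.28
position: [0.4404, 0.2819, 0.1489]
tool_rot: [0.002, 0.259, 0.966, 0.0]
ft_force: [-3.3, -1.5, 11.7]
width: 0.191
grasp_force: 30.0
```

```bash
python3 l.py f1
```

```text
{'tag': 'f1', 'th': 55.571, 'R': 51.108, 'y': -0.194, 'tau': -0.431, 'Mc': -0.522, 'Fx': 2.115, 'Fy': -2.896, 'Fz': -11.678, 'My': -0.131, 'Frad': 8.347} 14.275
```

Request:
apply_moves --moves '[{"xyz":[0,0,0],"turn":0},{"xyz":[0,0,0],"turn":0},{"xyz":[-10,0,-14],"turn":0},{"xyz":[-15,0,-10],"turn":0},{"xyz":[-18.3,0,-4],"turn":0},{"xyz":[-15,0,4],"turn":0},{"xyz":[-13,0,8],"turn":0},{"xyz":[-9.9,0,8.9],"turn":0},{"xyz":[0,0,0],"turn":0},{"xyz":[0,0,0],"turn":0}]' --hand 0.3

```text
clock: 15.52
position: [0.5089, 0.2415, 0.1529]
tool_rot: [-0.0, 0.259, 0.966, -0.0]
ft_force: [-0.5, 0.1, 0.2]
width: 0.351
grasp_force: 0.0
```

```bash
python3 l.py free
```

```text
{'tag': 'free', 'th': -48.673, 'R': 49.77, 'y': -0.962, 'tau': 0.024, 'Mc': -0.076, 'Fx': 0.523, 'Fy': -0.166, 'Fz': -0.174, 'My': 0.021, 'Frad': -0.277} 15.525
```

Request:
apply_moves --moves '[{"xyz":[0,0,0],"turn":0},{"xyz":[0,0,0],"turn":0},{"xyz":[0,0,0],"turn":0}]' --hand 1

```text
clock: 15.9
position: [0.5095, 0.2423, 0.1536]
tool_rot: [0.001, 0.259, 0.966, 0.001]
ft_force: [1.5, 4.7, -1.2]
width: 0.184
grasp_force: 30.0
```

```bash
python3 l.py grip2
```

```text
{'tag': 'grip2', 'th': -48.127, 'R': 50.335, 'y': 0.054, 'tau': -0.012, 'Mc': -0.008, 'Fx': 1.013, 'Fy': 4.852, 'Fz': 1.218, 'My': 0.18, 'Frad': -1.567} 15.9
```

Request:
apply_moves --moves '[{"xyz":[2.5,0,-2.6],"turn":0},{"xyz":[2.6,0,-2.4],"turn":0},{"xyz":[2.8,0,-2.2],"turn":0},{"xyz":[3.0,0,-2.0],"turn":0}]'

```text
clock: 16.4
position: [0.5009, 0.2472, 0.1617]
tool_rot: [0.002, 0.259, 0.966, 0.001]
ft_force: [7.3, 4.5, -9.2]
width: 0.189
grasp_force: 30.0
```

```bash
python3 l.py f2
```

```text
{'tag': 'f2', 'th': -33.438, 'R': 49.998, 'y': -0.059, 'tau': -0.423, 'Mc': -0.345, 'Fx': -4.06, 'Fy': 7.487, 'Fz': 9.221, 'My': -1.096, 'Frad': -5.458} 16.4
```

Request:
apply_moves --moves '[{"xyz":[3.1,0,-1.8],"turn":0},{"xyz":[3.2,0,-1.5],"turn":0},{"xyz":[3.3,0,-1.3],"turn":0},{"xyz":[3.3,0,-1.1],"turn":0}]'

```text
clock: 16.9
position: [0.4902, 0.2531, 0.1677]
tool_rot: [0.003, 0.259, 0.966, 0.001]
ft_force: [9.7, 2.0, -7.9]
width: 0.193
grasp_force: 30.0
```

```bash
python3 l.py f2
```

```text
{'tag': 'f2', 'th': -17.867, 'R': 50.069, 'y': -0.21, 'tau': -0.474, 'Mc': -0.066, 'Fx': -7.398, 'Fy': 6.62, 'Fz': 7.9, 'My': -1.435, 'Frad': -5.25} 16.9
```

Request:
apply_moves --moves '[{"xyz":[3.5,0,-0.9],"turn":0},{"xyz":[3.5,0,-0.6],"turn":0},{"xyz":[3.5,0,-0.4],"turn":0},{"xyz":[3.6,0,-0.1],"turn":0}]'

```text
clock: 17.4
position: [0.479, 0.2595, 0.1705]
tool_rot: [0.004, 0.259, 0.966, 0.0]
ft_force: [9.2, -0.6, -4.6]
width: 0.188
grasp_force: 30.0
```

```bash
python3 l.py f2
```

```text
{'tag': 'f2', 'th': -2.762, 'R': 50.551, 'y': -0.345, 'tau': -0.43, 'Mc': -0.427, 'Fx': -8.29, 'Fy': 4.068, 'Fz': 4.563, 'My': -1.961, 'Frad': -4.159} 17.4
```

Request:
apply_moves --moves '[{"xyz":[3.6,0,0.1],"turn":0},{"xyz":[3.5,0,0.4],"turn":0},{"xyz":[3.5,0,0.6],"turn":0},{"xyz":[3.5,0,0.9],"turn":0}]'

```text
clock: 17.9
position: [0.4678, 0.2658, 0.1703]
tool_rot: [0.005, 0.259, 0.966, -0.001]
ft_force: [6.6, -5.2, 4.0]
width: 0.188
grasp_force: 30.0
```

```bash
python3 l.py f2
```

```text
{'tag': 'f2', 'th': 11.747, 'R': 51.344, 'y': -0.472, 'tau': -0.461, 'Mc': -0.514, 'Fx': -8.339, 'Fy': -1.22, 'Fz': -3.995, 'My': -2.056, 'Frad': 2.214} 17.9
```

Request:
apply_moves --moves '[{"xyz":[3.3,0,1.1],"turn":0},{"xyz":[3.3,0,1.3],"turn":0},{"xyz":[3.2,0,1.5],"turn":0},{"xyz":[3.1,0,1.8],"turn":0}]'

```text
clock: 18.4
position: [0.4566, 0.2727, 0.1664]
tool_rot: [0.005, 0.259, 0.966, -0.0]
ft_force: [1.1, -6.0, 12.2]
width: 0.19
grasp_force: 30.0
```

```bash
python3 l.py f2
```

```text
{'tag': 'f2', 'th': 26.869, 'R': 52.027, 'y': -0.07, 'tau': -0.471, 'Mc': -0.421, 'Fx': -3.962, 'Fy': -4.621, 'Fz': -12.199, 'My': -1.154, 'Frad': 9.092} 18.4
```

Request:
apply_moves --moves '[{"xyz":[3.0,0,2.0],"turn":0},{"xyz":[2.8,0,2.2],"turn":0},{"xyz":[2.6,0,2.4],"turn":0},{"xyz":[2.5,0,2.6],"turn":0}]'

```text
clock: 18.9
position: [0.4462, 0.2791, 0.1574]
tool_rot: [0.003, 0.259, 0.966, 0.0]
ft_force: [-2.4, -3.3, 14.5]
width: 0.19
grasp_force: 30.0
```

```bash
python3 l.py f2
```

```text
{'tag': 'f2', 'th': 43.666, 'R': 51.769, 'y': 0.234, 'tau': -0.502, 'Mc': -0.436, 'Fx': 0.44, 'Fy': -4.091, 'Fz': -14.505, 'My': -0.355, 'Frad': 10.797} 18.9
```

Request:
apply_moves --moves '[{"xyz":[2.3,0,2.7],"turn":0},{"xyz":[2.1,0,2.9],"turn":0}]'

```text
clock: 19.15
position: [0.442, 0.2814, 0.1515]
tool_rot: [0.003, 0.258, 0.966, 0.0]
ft_force: [-2.8, -3.0, 15.2]
width: 0.187
grasp_force: 30.0
```

```bash
python3 l.py f2
```

```text
{'tag': 'f2', 'th': 52.134, 'R': 51.37, 'y': 0.179, 'tau': -0.586, 'Mc': -0.288, 'Fx': 0.929, 'Fy': -4.017, 'Fz': -15.168, 'My': -0.116, 'Frad': 10.044} 19.15
```

Request:
apply_moves --moves '[{"xyz":[0,0,0],"turn":0},{"xyz":[0,0,0],"turn":0},{"xyz":[-10,0,-12.5],"turn":0},{"xyz":[-15,0,-10],"turn":0},{"xyz":[-17.3,0,-4],"turn":0},{"xyz":[-14,0,4],"turn":0},{"xyz":[-13,0,8],"turn":0},{"xyz":[-9.4,0,8.9],"turn":0},{"xyz":[0,0,0],"turn":0},{"xyz":[0,0,0],"turn":0}]' --hand 0.3

```text
clock: 20.4
position: [0.5076, 0.2422, 0.1529]
tool_rot: [-0.0, 0.259, 0.966, -0.0]
ft_force: [-0.1, 0.6, 0.4]
width: 0.351
grasp_force: 0.0
```

```bash
python3 l.py free
```

```text
{'tag': 'free', 'th': -47.525, 'R': 48.695, 'y': -0.977, 'tau': 0.025, 'Mc': -0.111, 'Fx': 0.351, 'Fy': 0.447, 'Fz': -0.368, 'My': -0.046, 'Frad': -0.01} 20.4
```

Request:
apply_moves --moves '[{"xyz":[0,0,0],"turn":0},{"xyz":[0,0,0],"turn":0},{"xyz":[0,0,0],"turn":0}]' --hand 1

```text
clock: 20.78
position: [0.5082, 0.2431, 0.1535]
tool_rot: [0.001, 0.259, 0.966, 0.001]
ft_force: [1.5, 4.8, -0.5]
width: 0.188
grasp_force: 30.0
```

```bash
python3 l.py grip3
```

```text
{'tag': 'grip3', 'th': -47.046, 'R': 49.16, 'y': 0.057, 'tau': 0.021, 'Mc': -0.043, 'Fx': 1.11, 'Fy': 4.89, 'Fz': 0.455, 'My': 0.162, 'Frad': -1.122} 20.775
```

Request:
apply_moves --moves '[{"xyz":[2.5,0,-2.6],"turn":0},{"xyz":[2.6,0,-2.4],"turn":0},{"xyz":[2.8,0,-2.2],"turn":0},{"xyz":[3.0,0,-2.0],"turn":0}]'

```text
clock: 21.28
position: [0.4995, 0.2479, 0.1611]
tool_rot: [0.002, 0.259, 0.966, 0.001]
ft_force: [9.6, 5.0, -12.3]
width: 0.19
grasp_force: 30.0
```

```bash
python3 l.py f3
```

```text
{'tag': 'f3', 'th': -32.312, 'R': 48.586, 'y': -0.099, 'tau': -0.557, 'Mc': -0.233, 'Fx': -5.783, 'Fy': 9.124, 'Fz': 12.288, 'My': -1.303, 'Frad': -7.295} 21.275
```

Request:
apply_moves --moves '[{"xyz":[3.1,0,-1.8],"turn":0},{"xyz":[3.2,0,-1.5],"turn":0},{"xyz":[3.3,0,-1.3],"turn":0},{"xyz":[3.3,0,-1.1],"turn":0}]'

```text
clock: 21.78
position: [0.4888, 0.2539, 0.1666]
tool_rot: [0.003, 0.259, 0.966, 0.001]
ft_force: [11.4, 4.1, -14.7]
width: 0.185
grasp_force: 30.0
```

```bash
python3 l.py f3
```

```text
{'tag': 'f3', 'th': -16.409, 'R': 48.62, 'y': -0.221, 'tau': -0.568, 'Mc': -0.405, 'Fx': -7.859, 'Fy': 9.225, 'Fz': 14.686, 'My': -1.859, 'Frad': -11.868} 21.775
```

Request:
apply_moves --moves '[{"xyz":[3.5,0,-0.9],"turn":0},{"xyz":[3.5,0,-0.6],"turn":0},{"xyz":[3.5,0,-0.4],"turn":0},{"xyz":[3.6,0,-0.1],"turn":0}]'

```text
clock: 22.28
position: [0.4778, 0.2601, 0.1693]
tool_rot: [0.004, 0.259, 0.966, 0.0]
ft_force: [13.9, -0.8, -11.6]
width: 0.19
grasp_force: 30.0
```

```bash
python3 l.py f3
```

```text
{'tag': 'f3', 'th': -1.302, 'R': 49.339, 'y': -0.369, 'tau': -0.625, 'Mc': -0.254, 'Fx': -12.415, 'Fy': 6.247, 'Fz': 11.579, 'My': -2.551, 'Frad': -11.294} 22.275
```

Request:
apply_moves --moves '[{"xyz":[3.6,0,0.1],"turn":0},{"xyz":[3.5,0,0.4],"turn":0},{"xyz":[3.5,0,0.6],"turn":0},{"xyz":[3.5,0,0.9],"turn":0}]'

```text
clock: 22.78
position: [0.4672, 0.2661, 0.1693]
tool_rot: [0.006, 0.259, 0.966, -0.001]
ft_force: [13.1, -6.1, -1.5]
width: 0.189
grasp_force: 30.0
```

```bash
python3 l.py f3
```

```text
{'tag': 'f3', 'th': 12.719, 'R': 50.587, 'y': -0.491, 'tau': -0.696, 'Mc': -0.364, 'Fx': -14.439, 'Fy': 1.245, 'Fz': 1.519, 'My': -3.036, 'Frad': -4.661} 22.775
```

Request:
apply_moves --moves '[{"xyz":[3.3,0,1.1],"turn":0},{"xyz":[3.3,0,1.3],"turn":0},{"xyz":[3.2,0,1.5],"turn":0},{"xyz":[3.1,0,1.8],"turn":0}]'

```text
clock: 23.28
position: [0.4566, 0.2727, 0.1664]
tool_rot: [0.006, 0.259, 0.966, -0.001]
ft_force: [6.8, -7.7, 10.8]
width: 0.187
grasp_force: 30.0
```

```bash
python3 l.py f3
```

```text
{'tag': 'f3', 'th': 26.949, 'R': 52.044, 'y': -0.103, 'tau': -0.707, 'Mc': -0.377, 'Fx': -9.736, 'Fy': -3.24, 'Fz': -10.841, 'My': -2.179, 'Frad': 5.252} 23.275
```

Request:
apply_moves --moves '[{"xyz":[3.0,0,2.0],"turn":0},{"xyz":[2.8,0,2.2],"turn":0},{"xyz":[2.6,0,2.4],"turn":0},{"xyz":[2.5,0,2.6],"turn":0}]'

```text
clock: 23.78
position: [0.4462, 0.2797, 0.1585]
tool_rot: [0.005, 0.259, 0.966, 0.001]
ft_force: [-0.2, -4.1, 17.4]
width: 0.189
grasp_force: 30.0
```

```bash
python3 l.py f3
```

```text
{'tag': 'f3', 'th': 43.184, 'R': 52.754, 'y': 0.804, 'tau': -0.701, 'Mc': -0.261, 'Fx': -1.891, 'Fy': -3.644, 'Fz': -17.389, 'My': -0.611, 'Frad': 11.385} 23.775
```

Request:
apply_moves --moves '[{"xyz":[2.3,0,2.7],"turn":0},{"xyz":[2.1,0,2.9],"turn":0}]'

```text
clock: 24.02
position: [0.4417, 0.2823, 0.1525]
tool_rot: [0.004, 0.258, 0.966, 0.001]
ft_force: [-1.6, -2.8, 17.4]
width: 0.19
grasp_force: 30.0
```

```bash
python3 l.py f3
```

```text
{'tag': 'f3', 'th': 51.738, 'R': 52.554, 'y': 0.725, 'tau': -0.718, 'Mc': -0.32, 'Fx': -0.049, 'Fy': -3.249, 'Fz': -17.358, 'My': -0.329, 'Frad': 10.711} 24.025
```

Request:
apply_moves --moves '[{"xyz":[0,0,0],"turn":0},{"xyz":[0,0,0],"turn":0},{"xyz":[-11.5,0,-12.5],"turn":0},{"xyz":[-15,0,-10],"turn":0},{"xyz":[-17.3,0,-4],"turn":0},{"xyz":[-14,0,4],"turn":0},{"xyz":[-13,0,8],"turn":0},{"xyz":[-9.4,0,8.9],"turn":0},{"xyz":[0,0,0],"turn":0},{"xyz":[0,0,0],"turn":0}]' --hand 0.3

```text
clock: 25.28
position: [0.5076, 0.2422, 0.1529]
tool_rot: [-0.0, 0.259, 0.966, -0.0]
ft_force: [-1.1, 0.6, 1.1]
width: 0.349
grasp_force: 0.0
```

Request:
apply_moves --moves '[{"xyz":[0,0,0],"turn":0},{"xyz":[0,0,0],"turn":0},{"xyz":[0,0,0],"turn":0}]' --hand 1

```text
clock: 25.65
position: [0.5082, 0.243, 0.1535]
tool_rot: [0.001, 0.259, 0.966, 0.001]
ft_force: [2.0, 4.8, -2.0]
width: 0.19
grasp_force: 30.0
```

```bash
python3 l.py grip4
```

```text
{'tag': 'grip4', 'th': -47.049, 'R': 49.19, 'y': 0.04, 'tau': -0.049, 'Mc': -0.004, 'Fx': 0.665, 'Fy': 5.153, 'Fz': 1.97, 'My': 0.119, 'Frad': -1.829} 25.65
```

Request:
apply_moves --moves '[{"xyz":[2.5,0,-2.6],"turn":0},{"xyz":[2.6,0,-2.4],"turn":0},{"xyz":[2.8,0,-2.2],"turn":0},{"xyz":[3.0,0,-2.0],"turn":0}]'

```text
clock: 26.15
position: [0.4997, 0.2478, 0.1607]
tool_rot: [0.002, 0.259, 0.966, 0.001]
ft_force: [10.4, 5.7, -15.7]
width: 0.191
grasp_force: 30.0
```

```bash
python3 l.py f4
```

```text
{'tag': 'f4', 'th': -32.79, 'R': 48.415, 'y': -0.07, 'tau': -0.663, 'Mc': -0.454, 'Fx': -6.151, 'Fy': 10.08, 'Fz': 15.722, 'My': -1.592, 'Frad': -9.886} 26.15
```

Request:
apply_moves --moves '[{"xyz":[3.1,0,-1.8],"turn":0},{"xyz":[3.2,0,-1.5],"turn":0},{"xyz":[3.3,0,-1.3],"turn":0},{"xyz":[3.3,0,-1.1],"turn":0}]'

```text
clock: 26.65
position: [0.4891, 0.2538, 0.1663]
tool_rot: [0.003, 0.259, 0.966, 0.001]
ft_force: [13.7, 2.9, -16.7]
width: 0.191
grasp_force: 30.0
```

```bash
python3 l.py f4
```

```text
{'tag': 'f4', 'th': -16.868, 'R': 48.33, 'y': -0.239, 'tau': -0.718, 'Mc': -0.208, 'Fx': -10.466, 'Fy': 9.363, 'Fz': 16.66, 'My': -2.144, 'Frad': -12.906} 26.65
```

Request:
apply_moves --moves '[{"xyz":[3.5,0,-0.9],"turn":0},{"xyz":[3.5,0,-0.6],"turn":0},{"xyz":[3.5,0,-0.4],"turn":0},{"xyz":[3.6,0,-0.1],"turn":0}]'

```text
clock: 27.15
position: [0.4782, 0.2599, 0.1691]
tool_rot: [0.005, 0.259, 0.966, 0.0]
ft_force: [15.6, -0.9, -14.1]
width: 0.19
grasp_force: 30.0
```

```bash
python3 l.py f4
```

```text
{'tag': 'f4', 'th': -1.785, 'R': 49.089, 'y': -0.361, 'tau': -0.706, 'Mc': -0.349, 'Fx': -13.947, 'Fy': 7.033, 'Fz': 14.109, 'My': -2.93, 'Frad': -13.668} 27.15
```

Request:
apply_moves --moves '[{"xyz":[3.6,0,0.1],"turn":0},{"xyz":[3.5,0,0.4],"turn":0},{"xyz":[3.5,0,0.6],"turn":0},{"xyz":[3.5,0,0.9],"turn":0}]'

```text
clock: 27.65
position: [0.4676, 0.2659, 0.1692]
tool_rot: [0.007, 0.259, 0.966, -0.001]
ft_force: [14.7, -6.8, -5.0]
width: 0.193
grasp_force: 30.0
```

```bash
python3 l.py f4
```

```text
{'tag': 'f4', 'th': 12.208, 'R': 50.384, 'y': -0.46, 'tau': -0.743, 'Mc': -0.392, 'Fx': -16.167, 'Fy': 1.486, 'Fz': 4.995, 'My': -3.383, 'Frad': -8.301} 27.65
```

Request:
apply_moves --moves '[{"xyz":[3.3,0,1.1],"turn":0},{"xyz":[3.3,0,1.3],"turn":0},{"xyz":[3.2,0,1.5],"turn":0},{"xyz":[3.1,0,1.8],"turn":0}]'

```text
clock: 28.15
position: [0.457, 0.2725, 0.1665]
tool_rot: [0.007, 0.259, 0.966, -0.001]
ft_force: [7.9, -9.6, 10.0]
width: 0.188
grasp_force: 30.0
```

```bash
python3 l.py f4
```

```text
{'tag': 'f4', 'th': 26.433, 'R': 51.932, 'y': -0.086, 'tau': -0.772, 'Mc': -0.279, 'Fx': -11.623, 'Fy': -4.419, 'Fz': -10.003, 'My': -2.429, 'Frad': 3.783} 28.15
```

Request:
apply_moves --moves '[{"xyz":[3.0,0,2.0],"turn":0},{"xyz":[2.8,0,2.2],"turn":0},{"xyz":[2.6,0,2.4],"turn":0},{"xyz":[2.5,0,2.6],"turn":0}]'

```text
clock: 28.65
position: [0.4464, 0.2797, 0.1586]
tool_rot: [0.005, 0.259, 0.966, 0.001]
ft_force: [-0.1, -4.4, 18.9]
width: 0.188
grasp_force: 30.0
```

```bash
python3 l.py f4
```

```text
{'tag': 'f4', 'th': 42.887, 'R': 52.731, 'y': 0.87, 'tau': -0.761, 'Mc': -0.368, 'Fx': -2.122, 'Fy': -3.882, 'Fz': -18.93, 'My': -0.761, 'Frad': 12.426} 28.65
```

Request:
apply_moves --moves '[{"xyz":[2.3,0,2.7],"turn":0},{"xyz":[2.1,0,2.9],"turn":0}]'

```text
clock: 28.9
position: [0.4417, 0.2823, 0.1526]
tool_rot: [0.004, 0.258, 0.966, 0.001]
ft_force: [-2.0, -1.8, 18.1]
width: 0.188
grasp_force: 30.0
```

```bash
python3 l.py f4; cat > fit.py <<'E'
import json,numpy as np
L=[json.loads(l) for l in open("log.jsonl")]
off=0;last=None;W=[];Y=[];TH=[];tags=[]
for r in L:
    if r["tag"].startswith("grip"): off+=last-r["th"]
    if r["tag"][0] in "f" and r["tag"]!="free":
        last=r["th"];W.append(r["th"]+off);Y.append(r["tau"]);TH.append(r["th"]);tags.append(r["tag"])
W=np.array(W);Y=np.array(Y);TH=np.radians(TH);w=np.radians(W);one=np.ones_like(w)
for name,cols in dict(basic=[one],th=[one,np.sin(TH)],th2=[one,np.sin(TH),np.sin(TH)**2]).items():
    A=np.c_[np.sin(w),np.cos(w),np.array(cols).T];c,*_=np.linalg.lstsq(A,Y,rcond=None)
    print(name,"amp",np.hypot(c[0],c[1]).round(3),"top at w=",np.degrees(np.arctan2(-c[1],c[0])).round(1),c.round(3),"rms",np.std(Y-A@c).round(3))
print("w now",W[-1])
E
python3 fit.py
```

```text
{'tag': 'f4', 'th': 51.681, 'R': 52.537, 'y': 0.802, 'tau': -0.721, 'Mc': -0.524, 'Fx': 0.814, 'Fy': -2.536, 'Fz': -18.143, 'My': -0.374, 'Frad': 11.888} 28.9
basic amp 0.145 top at w= 0.6 [ 0.145 -0.002 -0.585] rms 0.061
th amp 0.147 top at w= -0.2 [ 0.147  0.001 -0.572 -0.068] rms 0.053
th2 amp 0.147 top at w= -0.3 [ 0.147  0.001 -0.574 -0.071  0.011] rms 0.053
w now 353.34465501964166
```

```bash
cat > fit2.py <<'E'
import json,numpy as np
from scipy.optimize import least_squares
L=[json.loads(l) for l in open("log.jsonl")]
C=np.array([.477,.261,.125]);ex=np.array([-.866,.5,0])
def mk(p,F):
    q=np.array(p)+[0,0,.005]-C;x=q@ex;z=q[2];F=np.array(F)
    return np.degrees(np.arctan2(x,z)),z*(F@ex)-x*F[2]
pre=[((.4725,.2636,.1699),(7,-9.7,2.3)),((.4658,.2682,.169),(5.6,-7.2,6.2)),((.459,.2729,.1664),(3.2,-5.6,11)),((.4521,.2773,.1618),(-1.2,-3.5,14.3)),((.4451,.2812,.1562),(4.5,-3.5,6.6)),
((.4446,.279,.157),None),((.4489,.2763,.1602),(-3.6,11.2,-12.3)),((.4556,.2725,.1637),(-5.5,11.3,-10.4)),((.4627,.2686,.1661),(-8.1,12.3,-7.7)),((.4702,.2644,.1674),(-9.6,11.8,-4.7)),((.4782,.2599,.1675),(-10.2,9.9,.2)),((.4863,.2554,.1663),(-10.6,8.5,4.5)),((.4943,.2509,.1636),(-9.8,5.4,7.2)),((.5018,.2467,.1596),(-7.3,3.6,8.4))]
seq=[(0.,None,0)]
for p,F in pre:
    th,tau=mk(p,F or (0,0,0)); seq.append((th,tau if F else None,0))
for r in L:
    if r["tag"].startswith("grip"): seq.append((r["th"],None,1))
    elif r["tag"]!="free": seq.append((r["th"],r["tau"],0))
def model(k):
    w=0;out=[]
    for i,(th,tau,reg) in enumerate(seq):
        if i and not reg:
            d=th-seq[i-1][0]; t=tau if tau is not None else -np.sign(d)*.5
            w+=d*(1-k*abs(t)); s=np.sign(d)
            if tau is not None: out.append((w,s,tau,th))
    return np.array(out)
def res(p):
    D,A,ph,k,b=p;o=model(k)
    return o[:,2]-(-D*o[:,1]+A*np.sin(np.radians(o[:,0])-ph)+b*np.sin(np.radians(o[:,3]))*o[:,1])
for fixk in (None,0,.1,.2,.3,.4,.5):
    f=(lambda p:res(p)) if fixk is None else (lambda p:np.r_[res([p[0],p[1],p[2],fixk,p[4]]),1e-3*(p[3])])
    s=least_squares(f,[.6,.15,-.2,.1 if fixk is None else 0,0])
    k=s.x[3] if fixk is None else fixk
    w=model(k)[-1,0]; print("k",round(k,3),"D,A",s.x[:2].round(3),"ph",np.degrees(s.x[2]).round(1),"b",s.x[4].round(3),"w",w.round(1),"alpha now (0=top)",(w-np.degrees(s.x[2])).round(1),"rms",np.sqrt(np.mean(res(np.r_[s.x[:3],k,s.x[4]])**2)).round(4))
E
python3 fit2.py
```

```text
k 0.444 D,A [0.588 0.15 ] ph -29.3 b -0.031 w 266.6 alpha now (0=top) 295.8 rms 0.0251
k 0 D,A [0.59  0.151] ph -12.7 b -0.039 w 353.3 alpha now (0=top) 366.0 rms 0.057
k 0.1 D,A [0.587 0.156] ph -16.6 b -0.036 w 333.8 alpha now (0=top) 350.4 rms 0.0454
k 0.2 D,A [0.586 0.156] ph -20.6 b -0.034 w 314.3 alpha now (0=top) 334.9 rms 0.0356
k 0.3 D,A [0.586 0.154] ph -24.4 b -0.032 w 294.7 alpha now (0=top) 319.1 rms 0.0287
k 0.4 D,A [0.587 0.151] ph -27.9 b -0.031 w 275.2 alpha now (0=top) 303.0 rms 0.0254
k 0.5 D,A [0.59  0.149] ph -31.0 b -0.031 w 255.6 alpha now (0=top) 286.6 rms 0.0256
```

The best fit shows the pads slipping about 25% along the rim. The heavy side is now about 296° past the top, on the rising side. I'll turn back, the easy direction, towards the bottom.

Request:
apply_moves --moves '[{"xyz":[-2.1,0,-2.9],"turn":0},{"xyz":[-2.3,0,-2.7],"turn":0},{"xyz":[-2.5,0,-2.6],"turn":0},{"xyz":[-2.6,0,-2.4],"turn":0}]'

```text
clock: 29.4
position: [0.4441, 0.279, 0.1558]
tool_rot: [-0.004, 0.259, 0.966, 0.001]
ft_force: [0.6, 10.7, -8.3]
width: 0.188
grasp_force: 30.0
```

```bash
python3 l.py r1
```

```text
{'tag': 'r1', 'th': 46.298, 'R': 51.826, 'y': -0.905, 'tau': 0.482, 'Mc': 0.442, 'Fx': 4.815, 'Fy': 9.588, 'Fz': 8.266, 'My': 1.333, 'Frad': -2.23} 29.4
```

Request:
apply_moves --moves '[{"xyz":[-2.8,0,-2.2],"turn":0},{"xyz":[-3.0,0,-2.0],"turn":0},{"xyz":[-3.1,0,-1.8],"turn":0},{"xyz":[-3.2,0,-1.5],"turn":0}]'

```text
clock: 29.9
position: [0.4544, 0.2732, 0.163]
tool_rot: [-0.004, 0.259, 0.966, 0.001]
ft_force: [0.1, 12.3, -8.6]
width: 0.189
grasp_force: 30.0
```

```bash
python3 l.py r1
```

```text
{'tag': 'r1', 'th': 30.769, 'R': 50.039, 'y': -0.742, 'tau': 0.482, 'Mc': 0.41, 'Fx': 6.118, 'Fy': 10.697, 'Fz': 8.557, 'My': 1.542, 'Frad': -4.223} 29.9
```

Request:
apply_moves --moves '[{"xyz":[-3.3,0,-1.3],"turn":0},{"xyz":[-3.3,0,-1.1],"turn":0},{"xyz":[-3.5,0,-0.9],"turn":0},{"xyz":[-3.5,0,-0.6],"turn":0}]'

```text
clock: 30.4
position: [0.4658, 0.2668, 0.1671]
tool_rot: [-0.004, 0.259, 0.966, 0.001]
ft_force: [-2.9, 11.6, -5.8]
width: 0.186
grasp_force: 30.0
```

```bash
python3 l.py r1
```

```text
{'tag': 'r1', 'th': 14.95, 'R': 48.708, 'y': -0.57, 'tau': 0.464, 'Mc': 0.428, 'Fx': 8.296, 'Fy': 8.616, 'Fz': 5.823, 'My': 1.963, 'Frad': -3.486} 30.4
```

Request:
apply_moves --moves '[{"xyz":[-3.5,0,-0.4],"turn":0},{"xyz":[-3.6,0,-0.1],"turn":0},{"xyz":[-3.6,0,0.1],"turn":0},{"xyz":[-3.5,0,0.4],"turn":0}]'

```text
clock: 30.9
position: [0.4782, 0.2598, 0.168]
tool_rot: [-0.004, 0.259, 0.966, 0.001]
ft_force: [-5.1, 10.9, -0.8]
width: 0.191
grasp_force: 30.0
```

```bash
python3 l.py r1
```

```text
{'tag': 'r1', 'th': -2.048, 'R': 47.989, 'y': -0.401, 'tau': 0.472, 'Mc': 0.377, 'Fx': 9.867, 'Fy': 6.884, 'Fz': 0.793, 'My': 2.202, 'Frad': -1.145} 30.9
```

Request:
apply_moves --moves '[{"xyz":[-3.5,0,0.6],"turn":0},{"xyz":[-3.5,0,0.9],"turn":0},{"xyz":[-3.3,0,1.1],"turn":0},{"xyz":[-3.3,0,1.3],"turn":0}]'

```text
clock: 31.4
position: [0.491, 0.2527, 0.1654]
tool_rot: [-0.003, 0.259, 0.966, 0.001]
ft_force: [-4.5, 7.9, 4.2]
width: 0.189
grasp_force: 30.0
```

```bash
python3 l.py r1
```

```text
{'tag': 'r1', 'th': -19.7, 'R': 48.185, 'y': -0.175, 'tau': 0.421, 'Mc': 0.584, 'Fx': 7.797, 'Fy': 4.577, 'Fz': -4.164, 'My': 2.027, 'Frad': 1.292} 31.4
```

Request:
apply_moves --moves '[{"xyz":[-3.2,0,1.5],"turn":0},{"xyz":[-3.1,0,1.8],"turn":0},{"xyz":[-3.0,0,2.0],"turn":0},{"xyz":[-2.8,0,2.2],"turn":0}]'

```text
clock: 31.9
position: [0.5027, 0.2461, 0.1591]
tool_rot: [-0.001, 0.259, 0.966, 0.001]
ft_force: [-3.9, 5.4, 7.1]
width: 0.189
grasp_force: 30.0
```

```bash
python3 l.py r1; python3 fit2.py
```

```text
{'tag': 'r1', 'th': -37.281, 'R': 49.095, 'y': -0.031, 'tau': 0.446, 'Mc': 0.32, 'Fx': 6.028, 'Fy': 2.718, 'Fz': -7.068, 'My': 1.435, 'Frad': 1.972} 31.9
k 0.429 D,A [0.587 0.148] ph -29.6 b -0.035 w 198.0 alpha now (0=top) 227.6 rms 0.0246
k 0 D,A [0.588 0.155] ph -8.7 b -0.022 w 264.4 alpha now (0=top) 273.1 rms 0.058
k 0.1 D,A [0.588 0.157] ph -14.4 b -0.024 w 248.9 alpha now (0=top) 263.3 rms 0.045
k 0.2 D,A [0.588 0.155] ph -19.6 b -0.026 w 233.4 alpha now (0=top) 253.1 rms 0.0346
k 0.3 D,A [0.587 0.151] ph -24.3 b -0.03 w 218.0 alpha now (0=top) 242.2 rms 0.0277
k 0.4 D,A [0.587 0.148] ph -28.4 b -0.033 w 202.5 alpha now (0=top) 230.9 rms 0.0248
k 0.5 D,A [0.587 0.147] ph -32.6 b -0.038 w 187.0 alpha now (0=top) 219.6 rms 0.0254
```

Request:
apply_moves --moves '[{"xyz":[0,0,0],"turn":0},{"xyz":[0,0,0],"turn":0},{"xyz":[10,0,-10],"turn":0},{"xyz":[21.3,0,-6],"turn":0},{"xyz":[15,0,4],"turn":0},{"xyz":[13,0,8],"turn":0},{"xyz":[10.9,0,9],"turn":0},{"xyz":[0,0,0],"turn":0},{"xyz":[0,0,0],"turn":0}]' --hand 0.3

```text
clock: 33.02
position: [0.4429, 0.2797, 0.1531]
tool_rot: [0.0, 0.259, 0.966, -0.0]
ft_force: [0.0, -0.3, 0.5]
width: 0.349
grasp_force: 0.0
```

Request:
apply_moves --moves '[{"xyz":[0,0,0],"turn":0},{"xyz":[0,0,0],"turn":0},{"xyz":[0,0,0],"turn":0}]' --hand 1

```text
clock: 33.4
position: [0.4432, 0.2796, 0.1534]
tool_rot: [0.0, 0.259, 0.966, -0.0]
ft_force: [0.5, -0.3, -0.2]
width: 0.19
grasp_force: 30.0
```

```bash
python3 l.py grip5
```

```text
{'tag': 'grip5', 'th': 49.126, 'R': 51.038, 'y': -0.834, 'tau': -0.011, 'Mc': -0.071, 'Fx': -0.539, 'Fy': -0.013, 'Fz': 0.17, 'My': -0.171, 'Frad': -0.519} 33.4
```

Request:
apply_moves --moves '[{"xyz":[-2.5,0,-2.6],"turn":0},{"xyz":[-2.6,0,-2.4],"turn":0},{"xyz":[-2.8,0,-2.2],"turn":0},{"xyz":[-3.0,0,-2.0],"turn":0}]'

```text
clock: 33.9
position: [0.45, 0.2757, 0.1597]
tool_rot: [-0.003, 0.259, 0.966, 0.001]
ft_force: [0.2, 9.9, -11.1]
width: 0.191
grasp_force: 30.0
```

```bash
python3 l.py r2
```

```text
{'tag': 'r2', 'th': 37.725, 'R': 50.24, 'y': -0.776, 'tau': 0.534, 'Mc': 0.14, 'Fx': 4.806, 'Fy': 8.697, 'Fz': 11.143, 'My': 1.03, 'Frad': -5.873} 33.9
```

Request:
apply_moves --moves '[{"xyz":[-3.1,0,-1.8],"turn":0},{"xyz":[-3.2,0,-1.5],"turn":0},{"xyz":[-3.3,0,-1.3],"turn":0},{"xyz":[-3.3,0,-1.1],"turn":0}]'

```text
clock: 34.4
position: [0.4602, 0.2699, 0.1652]
tool_rot: [-0.004, 0.259, 0.966, 0.001]
ft_force: [-2.7, 11.9, -10.9]
width: 0.193
grasp_force: 30.0
```

```bash
python3 l.py r2
```

```text
{'tag': 'r2', 'th': 22.75, 'R': 49.054, 'y': -0.655, 'tau': 0.583, 'Mc': 0.31, 'Fx': 8.301, 'Fy': 8.949, 'Fz': 10.942, 'My': 1.845, 'Frad': -6.88} 34.4
```

Request:
apply_moves --moves '[{"xyz":[-3.5,0,-0.9],"turn":0},{"xyz":[-3.5,0,-0.6],"turn":0},{"xyz":[-3.5,0,-0.4],"turn":0},{"xyz":[-3.6,0,-0.1],"turn":0}]'

```text
clock: 34.9
position: [0.4719, 0.2634, 0.1678]
tool_rot: [-0.005, 0.259, 0.966, 0.002]
ft_force: [-6.9, 11.4, -4.2]
width: 0.189
grasp_force: 30.0
```

```bash
python3 l.py r2
```

```text
{'tag': 'r2', 'th': 6.684, 'R': 48.082, 'y': -0.477, 'tau': 0.583, 'Mc': 0.214, 'Fx': 11.713, 'Fy': 6.402, 'Fz': 4.197, 'My': 2.381, 'Frad': -2.805} 34.9
```

Request:
apply_moves --moves '[{"xyz":[-3.6,0,0.1],"turn":0},{"xyz":[-3.5,0,0.4],"turn":0},{"xyz":[-3.5,0,0.6],"turn":0},{"xyz":[-3.5,0,0.9],"turn":0}]'

```text
clock: 35.4
position: [0.4845, 0.2564, 0.1671]
tool_rot: [-0.005, 0.259, 0.966, 0.002]
ft_force: [-8.7, 9.4, 1.7]
width: 0.191
grasp_force: 30.0
```

```bash
python3 l.py r2
```

```text
{'tag': 'r2', 'th': -10.651, 'R': 47.905, 'y': -0.274, 'tau': 0.592, 'Mc': 0.288, 'Fx': 12.254, 'Fy': 3.774, 'Fz': -1.693, 'My': 2.555, 'Frad': -0.601} 35.4
```

Request:
apply_moves --moves '[{"xyz":[-3.3,0,1.1],"turn":0},{"xyz":[-3.3,0,1.3],"turn":0},{"xyz":[-3.2,0,1.5],"turn":0},{"xyz":[-3.1,0,1.8],"turn":0}]'

```text
clock: 35.9
position: [0.4969, 0.2494, 0.1629]
tool_rot: [-0.003, 0.259, 0.966, 0.001]
ft_force: [-8.1, 5.9, 7.2]
width: 0.189
grasp_force: 30.0
```

```bash
python3 l.py r2; python3 fit2.py
```

```text
{'tag': 'r2', 'th': -28.261, 'R': 48.662, 'y': -0.114, 'tau': 0.591, 'Mc': 0.348, 'Fx': 9.927, 'Fy': 1.079, 'Fz': -7.162, 'My': 2.184, 'Frad': 1.608} 35.9
k 0.465 D,A [0.589 0.148] ph -29.9 b -0.038 w 135.9 alpha now (0=top) 165.8 rms 0.0245
k 0 D,A [0.596 0.142] ph -5.4 b -0.022 w 187.0 alpha now (0=top) 192.3 rms 0.0614
k 0.1 D,A [0.596 0.149] ph -10.9 b -0.024 w 176.0 alpha now (0=top) 186.9 rms 0.0493
k 0.2 D,A [0.594 0.15 ] ph -16.1 b -0.027 w 165.0 alpha now (0=top) 181.2 rms 0.0386
k 0.3 D,A [0.592 0.15 ] ph -21.2 b -0.031 w 154.0 alpha now (0=top) 175.2 rms 0.0304
k 0.4 D,A [0.59  0.149] ph -26.3 b -0.035 w 143.0 alpha now (0=top) 169.3 rms 0.0254
k 0.5 D,A [0.588 0.147] ph -32.0 b -0.04 w 132.0 alpha now (0=top) 164.0 rms 0.0248
```

Request:
apply_moves --moves '[{"xyz":[3.1,0,-1.8],"turn":0},{"xyz":[3.2,0,-1.5],"turn":0},{"xyz":[3.3,0,-1.3],"turn":0},{"xyz":[3.3,0,-1.1],"turn":0}]'

```text
clock: 36.4
position: [0.4895, 0.2536, 0.1667]
tool_rot: [0.003, 0.259, 0.966, 0.001]
ft_force: [11.0, 2.2, -14.5]
width: 0.187
grasp_force: 30.0
```

```bash
python3 l.py s1
```

```text
{'tag': 's1', 'th': -17.25, 'R': 48.899, 'y': -0.214, 'tau': -0.605, 'Mc': -0.25, 'Fx': -8.433, 'Fy': 7.371, 'Fz': 14.539, 'My': -1.81, 'Frad': -11.385} 36.4
```

Request:
apply_moves --moves '[{"xyz":[3.5,0,-0.9],"turn":0},{"xyz":[3.5,0,-0.6],"turn":0},{"xyz":[3.5,0,-0.4],"turn":0},{"xyz":[3.6,0,-0.1],"turn":0}]'

```text
clock: 36.9
position: [0.4786, 0.2597, 0.1695]
tool_rot: [0.004, 0.259, 0.966, 0.0]
ft_force: [13.8, -1.4, -11.7]
width: 0.189
grasp_force: 30.0
```

```bash
python3 l.py s1
```

```text
{'tag': 's1', 'th': -2.289, 'R': 49.537, 'y': -0.345, 'tau': -0.649, 'Mc': -0.273, 'Fx': -12.636, 'Fy': 5.73, 'Fz': 11.661, 'My': -2.61, 'Frad': -11.147} 36.9
```

Request:
apply_moves --moves '[{"xyz":[3.6,0,0.1],"turn":0},{"xyz":[3.5,0,0.4],"turn":0},{"xyz":[3.5,0,0.6],"turn":0},{"xyz":[3.5,0,0.9],"turn":0}]'

```text
clock: 37.4
position: [0.4679, 0.2658, 0.1696]
tool_rot: [0.006, 0.259, 0.966, -0.001]
ft_force: [10.8, -8.3, -1.4]
width: 0.192
grasp_force: 30.0
```

```bash
python3 l.py s1
```

```text
{'tag': 's1', 'th': 11.754, 'R': 50.648, 'y': -0.445, 'tau': -0.653, 'Mc': -0.47, 'Fx': -13.466, 'Fy': -1.77, 'Fz': 1.442, 'My': -2.961, 'Frad': -4.154} 37.4
```

Request:
apply_moves --moves '[{"xyz":[3.3,0,1.1],"turn":0},{"xyz":[3.3,0,1.3],"turn":0},{"xyz":[3.2,0,1.5],"turn":0},{"xyz":[3.1,0,1.8],"turn":0}]'

```text
clock: 37.9
position: [0.4575, 0.2726, 0.1667]
tool_rot: [0.007, 0.259, 0.966, -0.0]
ft_force: [6.6, -7.7, 11.0]
width: 0.19
grasp_force: 30.0
```

```bash
python3 l.py s1; python3 fit2.py
```

```text
{'tag': 's1', 'th': 25.986, 'R': 51.947, 'y': 0.296, 'tau': -0.699, 'Mc': -0.353, 'Fx': -9.579, 'Fy': -3.321, 'Fz': -11.04, 'My': -2.125, 'Frad': 5.727} 37.9
k 0.429 D,A [0.591 0.148] ph -29.3 b -0.035 w 178.9 alpha now (0=top) 208.1 rms 0.0252
k 0 D,A [0.592 0.137] ph -4.3 b -0.023 w 241.2 alpha now (0=top) 245.6 rms 0.0601
k 0.1 D,A [0.593 0.145] ph -10.0 b -0.024 w 226.7 alpha now (0=top) 236.7 rms 0.0482
k 0.2 D,A [0.593 0.149] ph -15.6 b -0.027 w 212.2 alpha now (0=top) 227.8 rms 0.0376
k 0.3 D,A [0.593 0.15 ] ph -21.3 b -0.03 w 197.6 alpha now (0=top) 218.9 rms 0.0294
k 0.4 D,A [0.592 0.149] ph -27.4 b -0.034 w 183.1 alpha now (0=top) 210.5 rms 0.0254
k 0.5 D,A [0.59  0.146] ph -34.3 b -0.038 w 168.5 alpha now (0=top) 202.9 rms 0.0264
```

Request:
apply_moves --moves '[{"xyz":[-3.1,0,-1.8],"turn":0},{"xyz":[-3.2,0,-1.5],"turn":0},{"xyz":[-3.3,0,-1.3],"turn":0},{"xyz":[-3.3,0,-1.1],"turn":0}]'

```text
clock: 38.4
position: [0.4598, 0.2706, 0.1677]
tool_rot: [-0.005, 0.259, 0.966, 0.002]
ft_force: [-9.8, 9.7, 7.0]
width: 0.186
grasp_force: 30.0
```

```bash
python3 l.py s2
```

```text
{'tag': 's2', 'th': 22.395, 'R': 51.559, 'y': -0.341, 'tau': 0.499, 'Mc': 0.389, 'Fx': 13.348, 'Fy': 3.55, 'Fz': -6.974, 'My': 2.859, 'Frad': 11.533} 38.4
```

Request:
apply_moves --moves '[{"xyz":[-3.5,0,-0.9],"turn":0},{"xyz":[-3.5,0,-0.6],"turn":0},{"xyz":[-3.5,0,-0.4],"turn":0},{"xyz":[-3.6,0,-0.1],"turn":0}]'

```text
clock: 38.9
position: [0.4721, 0.2633, 0.1692]
tool_rot: [-0.005, 0.259, 0.966, 0.001]
ft_force: [-7.6, 8.5, 4.5]
width: 0.19
grasp_force: 30.0
```

```bash
python3 l.py s2
```

```text
{'tag': 's2', 'th': 6.189, 'R': 49.501, 'y': -0.403, 'tau': 0.51, 'Mc': 0.415, 'Fx': 10.86, 'Fy': 3.539, 'Fz': -4.528, 'My': 2.424, 'Frad': 5.672} 38.9
```

Request:
apply_moves --moves '[{"xyz":[-3.6,0,0.1],"turn":0},{"xyz":[-3.5,0,0.4],"turn":0},{"xyz":[-3.5,0,0.6],"turn":0},{"xyz":[-3.5,0,0.9],"turn":0}]'

```text
clock: 39.4
position: [0.485, 0.2561, 0.1678]
tool_rot: [-0.004, 0.259, 0.966, 0.001]
ft_force: [-7.7, 7.7, 7.0]
width: 0.185
grasp_force: 30.0
```

```bash
python3 l.py s2
```

```text
{'tag': 's2', 'th': -11.147, 'R': 48.737, 'y': -0.191, 'tau': 0.571, 'Mc': 0.204, 'Fx': 10.561, 'Fy': 2.823, 'Fz': -7.007, 'My': 2.158, 'Frad': 4.833} 39.4
```

Request:
apply_moves --moves '[{"xyz":[-3.3,0,1.1],"turn":0},{"xyz":[-3.3,0,1.3],"turn":0},{"xyz":[-3.2,0,1.5],"turn":0},{"xyz":[-3.1,0,1.8],"turn":0}]'

```text
clock: 39.9
position: [0.4972, 0.2493, 0.163]
tool_rot: [-0.003, 0.259, 0.966, 0.001]
ft_force: [-5.5, 4.8, 10.5]
width: 0.191
grasp_force: 30.0
```

```bash
python3 l.py s2
```

```text
{'tag': 's2', 'th': -28.531, 'R': 48.936, 'y': -0.04, 'tau': 0.554, 'Mc': 0.481, 'Fx': 7.187, 'Fy': 1.429, 'Fz': -10.485, 'My': 1.811, 'Frad': 5.779} 39.9
```

Request:
apply_moves --moves '[{"xyz":[-3.0,0,2.0],"turn":0},{"xyz":[-2.8,0,2.2],"turn":0},{"xyz":[-2.6,0,2.4],"turn":0},{"xyz":[-2.5,0,2.6],"turn":0}]'

```text
clock: 40.4
position: [0.508, 0.2433, 0.1548]
tool_rot: [-0.001, 0.259, 0.966, 0.001]
ft_force: [-3.4, 2.7, 11.0]
width: 0.189
grasp_force: 30.0
```

```bash
python3 l.py s2; cat > fit3.py <<'E'
exec(open("fit2.py").read().split("def model")[0])
nreg=sum(r for *_,r in seq)
def model(k,p,off,k0=0):
    w=0;out=[];j=0
    for i,(th,tau,reg) in enumerate(seq):
        if reg: w+=off[j];j+=1
        elif i:
            d=th-seq[i-1][0]; t=abs(tau) if tau is not None else .5
            w+=d*(1-k*(t/.6)**p); 
            if tau is not None: out.append((w,np.sign(d),tau,th,i))
    return np.array(out)
def res(x,full=True):
    D,A,ph,k,b,c,p,b2=x[:8];off=x[8:];o=model(k,p,off)
    s=np.sin(np.radians(o[:,3]))
    r=(o[:,2]-(-D*o[:,1]+A*np.sin(np.radians(o[:,0])-ph)+b*s*o[:,1]+c+b2*s))/.02
    return np.r_[r,off/6,(c)/.015,(p-1.5)/.7,(A-.155)/.015,b2/.02] if full else (r*.02,o)
s=least_squares(res,np.r_[.59,.15,-.5,.26,0,0,1.5,0,np.zeros(nreg)])
cov=np.linalg.inv(s.jac.T@s.jac)
r,o=res(s.x,False)
al=lambda x:model(x[3],x[6],x[8:])[-1,0]-np.degrees(x[2])
g=np.array([(al(s.x+e)-al(s.x-e))/2e-4 for e in np.eye(len(s.x))*1e-4])
print("D A ph k b c p b2",s.x[:8].round(3),"off",s.x[8:].round(1),"rms",r.std().round(4))
print("alpha",(o[:,0]-np.degrees(s.x[2])).round(0)[-16:],"\nres",r.round(3)[-16:],"\nalpha now",al(s.x).round(1),"+-",np.sqrt(g@cov@g).round(1))
E
python3 fit2.py|head -1;python3 fit3.py
```

```text
{'tag': 's2', 'th': -45.777, 'R': 49.849, 'y': 0.146, 'tau': 0.54, 'Mc': 0.447, 'Fx': 4.258, 'Fy': 0.604, 'Fz': -10.974, 'My': 1.234, 'Frad': 4.602} 40.4
k 0.406 D,A [0.586 0.144] ph -31.0 b -0.042 w 126.3 alpha now (0=top) 157.3 rms 0.0278
D A ph k b c p b2 [ 0.59   0.146 -0.568  0.293 -0.046  0.002  0.543  0.014] off [ 1.7  7.3 -1.1  3.9] rms 0.0253
alpha [242. 229. 225. 214. 202. 190. 178. 185. 196. 206. 215. 213. 201. 188.
 176. 163.] 
res [-0.021  0.001  0.007  0.049  0.04   0.037  0.022 -0.012 -0.021  0.005
 -0.012 -0.037 -0.036  0.012 -0.019 -0.05 ] 
alpha now 163.4 +- 3.3
```

```bash
cat > fit4.py <<'E'
import json,numpy as np,sys
from scipy.optimize import least_squares
src=open("fit2.py").read();exec(src.split("def mk")[0]);exec("pre"+src.split("\npre")[1].split("\nseq")[0])
S=[(0,.05,0,0,0,0)] # x,z,Fx,Fz,reg,valid
for p,F in pre:
    q=np.array(p)+[0,0,.005]-C;F0=np.array(F or (0,0,0));S.append((q@ex,q[2],F0@ex,-F0[2],0,F is not None))
for r in L:
    if r["tag"]=="free":continue
    t=np.radians(r["th"]);S.append((r["R"]/1e3*np.sin(t),r["R"]/1e3*np.cos(t),r["Fx"],r["Fz"],r["tag"][:4]=="grip",r["tag"][:4]!="grip"))
S=np.array(S,float);nreg=int(S[:,4].sum())
def sim(P):
    drag,m,f,A,ph,dx,dz,c=P[:8];off=P[8:]
    x=S[:,0]-dx*.01;z=S[:,1]-dz*.01;R=np.hypot(x,z);th=np.arctan2(x,z);tau=z*S[:,2]+x*S[:,3]
    F2=np.hypot(S[:,2],S[:,3])**2;M=m*np.sqrt(1-np.minimum(F2/f**2,.9))
    kap=np.abs(tau)/R*m*m/(M*f*f)/R; w=0;j=0;o=[]
    for i in range(1,len(S)):
        if S[i,4]: w+=off[j];j+=1;continue
        d=th[i]-th[i-1];kk=(kap[i]+kap[i-1])/2 if S[i-1,5] and S[i-1,2]*S[i,2]+S[i-1,3]*S[i,3]>0 else kap[i]
        w+=d/(1+kk)
        if S[i,5]: o.append((w-ph,tau[i]-(-np.sign(d)*(drag+M[i])+A*np.sin(w-ph)+c),M[i],kap[i]))
    return np.array(o)
def res(P):
    r=sim(P)[:,1]
    return np.r_[np.arctan(r/.02/2)*2,P[8:]/.05,(P[0]-.2)/.02,(P[3]-.155)/.015,P[5:7]/.2,P[7]/.015]
best=None
for f0 in(20,30,45):
    s=least_squares(res,np.r_[.2,.38,f0,.15,-.5,0,0,0,np.zeros(nreg)],x_scale=np.r_[.1,.1,10,.1,.5,.2,.2,.02,np.full(nreg,.05)])
    if best is None or s.cost<best.cost: best=s
P=best.x;o=sim(P);al=lambda q:np.degrees(sim(q)[-1,0])
e=1e-4;g=np.array([(al(P+v)-al(P-v))/(2*e) for v in np.eye(len(P))*e]);cov=np.linalg.inv(best.jac.T@best.jac)
print("drag m f A ph dx dz(cm) c",P[:8].round(3),"off",np.degrees(P[8:]).round(1),"cost",best.cost.round(1),"rms",o[:,1].std().round(4))
print("alpha",np.degrees(o[-14:,0]).round(0),"\nres",o[-14:,1].round(3),"\nkap",o[-14:,3].round(2),"\nnow",al(P),"+-",np.sqrt(g@cov@g))
E
python3 fit4.py
```

```text
drag m f A ph dx dz(cm) c [ 2.0000e-01  4.4300e-01  3.0259e+01  1.7900e-01 -3.1000e-01  5.5000e-02
  3.4000e-02  6.0000e-03] off [-3.2 -2.5 -2.1  0.4] cost 50.0 rms 0.0401
alpha [236. 223. 208. 193. 177. 187. 200. 212. 225. 222. 207. 191. 176. 161.] 
res [ 0.063  0.095  0.052  0.019 -0.028 -0.026 -0.031  0.037  0.019  0.028
 -0.024 -0.002 -0.063 -0.129] 
kap [0.11 0.13 0.13 0.14 0.13 0.15 0.16 0.14 0.14 0.11 0.11 0.13 0.12 0.11] 
now 160.58027445359346 +- 2.730433348530947
```

Request:
apply_moves --moves '[{"xyz":[2.5,0,-2.6],"turn":0},{"xyz":[2.6,0,-2.4],"turn":0},{"xyz":[2.8,0,-2.2],"turn":0},{"xyz":[3.0,0,-2.0],"turn":0}]'

```text
clock: 40.9
position: [0.5002, 0.2475, 0.1609]
tool_rot: [0.002, 0.259, 0.966, 0.001]
ft_force: [10.8, 4.3, -10.2]
width: 0.188
grasp_force: 30.0
```

```bash
python3 l.py s3|cut -c1-90
```

```text
{'tag': 's3', 'th': -33.283, 'R': 48.918, 'y': -0.068, 'tau': -0.571, 'Mc': -0.325, 'Fx':
```

Request:
apply_moves --moves '[{"xyz":[3.1,0,-1.8],"turn":0},{"xyz":[3.2,0,-1.5],"turn":0}]'

```text
clock: 41.15
position: [0.4948, 0.2506, 0.164]
tool_rot: [0.002, 0.259, 0.966, 0.001]
ft_force: [11.0, 3.3, -10.6]
width: 0.188
grasp_force: 30.0
```

```bash
python3 l.py s3|cut -c1-90
```

```text
{'tag': 's3', 'th': -25.107, 'R': 48.571, 'y': -0.137, 'tau': -0.565, 'Mc': -0.423, 'Fx':
```

Request:
apply_moves --moves '[{"xyz":[3.3,0,-1.3],"turn":0},{"xyz":[3.3,0,-1.1],"turn":0}]'

```text
clock: 41.4
position: [0.4893, 0.2536, 0.1663]
tool_rot: [0.002, 0.259, 0.966, 0.001]
ft_force: [12.4, 3.0, -11.9]
width: 0.189
grasp_force: 30.0
```

```bash
python3 l.py s3|cut -c1-90
```

```text
{'tag': 's3', 'th': -17.164, 'R': 48.473, 'y': -0.238, 'tau': -0.599, 'Mc': -0.366, 'Fx':
```

Request:
apply_moves --moves '[{"xyz":[3.5,0,-0.9],"turn":0},{"xyz":[3.5,0,-0.6],"turn":0}]'

```text
clock: 41.65
position: [0.4837, 0.2568, 0.168]
tool_rot: [0.003, 0.259, 0.966, 0.001]
ft_force: [13.8, 0.1, -11.8]
width: 0.188
grasp_force: 30.0
```

```bash
python3 l.py s3|cut -c1-90
```

```text
{'tag': 's3', 'th': -9.29, 'R': 48.642, 'y': -0.277, 'tau': -0.665, 'Mc': -0.149, 'Fx': -1
```

Request:
apply_moves --moves '[{"xyz":[3.5,0,-0.4],"turn":0},{"xyz":[3.6,0,-0.1],"turn":0}]'

```text
clock: 41.9
position: [0.4781, 0.2599, 0.1689]
tool_rot: [0.004, 0.259, 0.966, 0.0]
ft_force: [14.9, -0.8, -9.4]
width: 0.189
grasp_force: 30.0
```

```bash
python3 l.py s3|cut -c1-90
```

```text
{'tag': 's3', 'th': -1.74, 'R': 48.96, 'y': -0.363, 'tau': -0.668, 'Mc': -0.165, 'Fx': -13
```

Request:
apply_moves --moves '[{"xyz":[3.6,0,0.1],"turn":0},{"xyz":[3.5,0,0.4],"turn":0}]'

```text
clock: 42.15
position: [0.4727, 0.263, 0.1692]
tool_rot: [0.005, 0.259, 0.966, -0.0]
ft_force: [15.2, -3.4, -5.7]
width: 0.189
grasp_force: 30.0
```

```bash
python3 l.py s3|cut -c1-90
```

```text
{'tag': 's3', 'th': 5.602, 'R': 49.408, 'y': -0.425, 'tau': -0.705, 'Mc': -0.174, 'Fx': -1
```

Request:
apply_moves --moves '[{"xyz":[3.5,0,0.6],"turn":0},{"xyz":[3.5,0,0.9],"turn":0}]'

```text
clock: 42.4
position: [0.4673, 0.2661, 0.1688]
tool_rot: [0.005, 0.259, 0.966, -0.0]
ft_force: [12.8, -6.8, -0.5]
width: 0.189
grasp_force: 30.0
```

```bash
python3 l.py s3|cut -c1-90
```

```text
{'tag': 's3', 'th': 12.737, 'R': 50.057, 'y': -0.473, 'tau': -0.701, 'Mc': -0.379, 'Fx': -
```

Request:
apply_moves --moves '[{"xyz":[-3.5,0,-0.9],"turn":0},{"xyz":[-3.5,0,-0.6],"turn":0},{"xyz":[-3.5,0,-0.4],"turn":0},{"xyz":[-3.6,0,-0.1],"turn":0}]'

```text
clock: 42.9
position: [0.4721, 0.2633, 0.1692]
tool_rot: [-0.005, 0.259, 0.966, 0.001]
ft_force: [-7.2, 10.1, 4.2]
width: 0.19
grasp_force: 30.0
```

```bash
python3 l.py s4|cut -c1-90
```

```text
{'tag': 's4', 'th': 6.172, 'R': 49.515, 'y': -0.458, 'tau': 0.535, 'Mc': 0.336, 'Fx': 11.3
```

Request:
apply_moves --moves '[{"xyz":[-3.6,0,0.1],"turn":0},{"xyz":[-3.5,0,0.4],"turn":0}]'

```text
clock: 43.15
position: [0.4785, 0.2597, 0.169]
tool_rot: [-0.005, 0.259, 0.966, 0.001]
ft_force: [-7.5, 9.1, 5.7]
width: 0.191
grasp_force: 30.0
```

```bash
python3 l.py s4|cut -c1-90
```

```text
{'tag': 's4', 'th': -2.268, 'R': 48.998, 'y': -0.371, 'tau': 0.552, 'Mc': 0.34, 'Fx': 11.0
```

Request:
apply_moves --moves '[{"xyz":[-3.5,0,0.6],"turn":0},{"xyz":[-3.5,0,0.9],"turn":0}]'

```text
clock: 43.4
position: [0.4849, 0.2561, 0.1678]
tool_rot: [-0.004, 0.259, 0.966, 0.001]
ft_force: [-6.7, 8.7, 7.0]
width: 0.189
grasp_force: 30.0
```

```bash
python3 l.py s4|cut -c1-90
```

```text
{'tag': 's4', 'th': -11.01, 'R': 48.731, 'y': -0.273, 'tau': 0.549, 'Mc': 0.397, 'Fx': 10.
```

Request:
apply_moves --moves '[{"xyz":[-3.3,0,1.1],"turn":0},{"xyz":[-3.3,0,1.3],"turn":0}]'

```text
clock: 43.65
position: [0.4911, 0.2527, 0.1659]
tool_rot: [-0.004, 0.259, 0.966, 0.001]
ft_force: [-6.8, 7.2, 8.4]
width: 0.187
grasp_force: 30.0
```

```bash
python3 l.py s4|cut -c1-90;python3 fit3.py; python3 fit4.py
```

```text
{'tag': 's4', 'th': -19.668, 'R': 48.785, 'y': -0.179, 'tau': 0.574, 'Mc': 0.335, 'Fx': 9.
D A ph k b c p b2 [ 0.595  0.147 -0.591  0.275 -0.043  0.003  0.125  0.012] off [ 2.7  6.9 -1.9  4.1] rms 0.0254
alpha [218. 206. 194. 181. 168. 177. 183. 189. 195. 200. 206. 211. 206. 200.
 193. 187.] 
res [-0.029 -0.029  0.018 -0.015 -0.048 -0.003  0.022  0.007 -0.04  -0.026
 -0.046 -0.028 -0.005  0.006 -0.005  0.012] 
alpha now 187.2 +- 2.7
drag m f A ph dx dz(cm) c [ 2.0000e-01  4.3300e-01  3.1176e+01  1.7600e-01 -2.9200e-01  5.9000e-02
  1.0300e-01  6.0000e-03] off [-3.5 -2.9 -1.5  1.5] cost 56.0 rms 0.0392
alpha [195. 179. 164. 175. 182. 189. 196. 203. 210. 216. 210. 202. 194. 186.] 
res [ 0.009 -0.05  -0.114  0.004  0.029  0.005 -0.051 -0.028 -0.04  -0.006
  0.009  0.007 -0.018 -0.013] 
kap [0.12 0.12 0.11 0.12 0.12 0.13 0.15 0.15 0.15 0.14 0.11 0.11 0.11 0.12] 
now 186.3370690398032 +- 2.226367877830058
```

Request:
apply_moves --moves '[{"xyz":[-3.2,0,1.5],"turn":0},{"xyz":[-3.1,0,1.8],"turn":0},{"xyz":[-1.0,0,0.6],"turn":0}]'

```text
clock: 44.02
position: [0.4981, 0.2487, 0.1625]
tool_rot: [-0.003, 0.259, 0.966, 0.001]
ft_force: [-4.2, 6.0, 10.0]
width: 0.192
grasp_force: 30.0
```

```bash
python3 l.py s4;python3 fit3.py|tail -1; python3 fit4.py|tail -1
```

```text
{'tag': 's4', 'th': -29.878, 'R': 49.054, 'y': -0.078, 'tau': 0.527, 'Mc': 0.632, 'Fx': 6.624, 'Fy': 3.14, 'Fz': -10.045, 'My': 1.857, 'Frad': 5.41} 44.025
alpha now 180.4 +- 2.7
now 177.36570202417147 +- 2.208583489712103
```

Request:
apply_moves --moves '[{"xyz":[0,0,0],"turn":0},{"xyz":[0,0,0],"turn":0},{"xyz":[0,0,0],"turn":0},{"xyz":[0,0,0],"turn":0}]'

```text
clock: 44.52
position: [0.4982, 0.2487, 0.1625]
tool_rot: [-0.002, 0.259, 0.966, 0.001]
ft_force: [-4.4, 6.6, 9.1]
width: 0.189
grasp_force: 30.0
```

```bash
python3 - <<'E'
from h import *
import cv2
rep();c=bot.camera("top");cv2.imwrite("pics/t2.png",cv2.resize(c["image"][180:320,180:360],None,fx=4,fy=4))
E
```

```text
44.525 [0.4982 0.2487 0.1625] F tool [ 7.21  3.52 -9.06] M tool [-0.551  1.626 -0.254] [-4.44  6.62  9.11] [1.292 1.131 0.253]
```

View pics/t2.png

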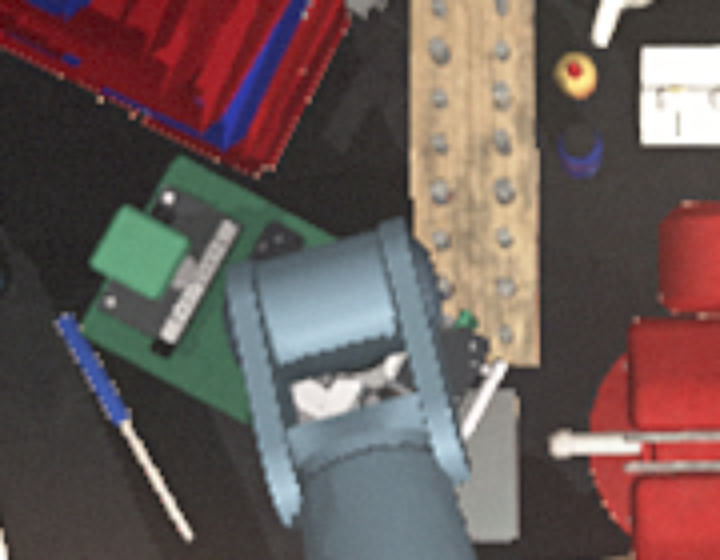

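The arm hides the wheel in this view, but the handle still shows at about (487,400), so the drawer is out. The pose and force are steady, and both fits put the heavy side within about 3° of straight down.

```bash
python3 -c "
from plant import bot
print(bot.hand_in())"
```

```text
the job is handed in; nothing more can be done
None
```

I pulled the drawer fully out, turned the flywheel so its heavy side points straight down (about 3° by the force fits, not directly visible), and handed in with the rim held still at 30 N; no result came back.

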